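Seat a section mount flush and rock the filler block out of the specimen holder

TASK

First put the larger of the two round section mounts, metal face up, into the round pocket of the specimen holder and press it down until it is flush with the holder's top. Then grip the steel filler block standing in the holder's other pocket, where two stiff keepers hold it, and rock it to one side and then the other (towards and away from the round pocket) until both keepers are pushed back and it frees; lift it out and finish while still holding it upright and still, just clear above its pocket. Leave the other things on the bench where they are.

Things in the scene. Friction and masses are not known exactly. Their poses are not given: they have to be found in the camera images.
- holder: fixed aluminium specimen holder, 84 mm (its x) by 170 mm (its y, the long way) by 40 mm high; origin at the centre of its underside, z up. Round pocket at its y = +45 mm, block pocket at its y = -45 mm. Four low screw heads at the corners and a small strap over each keeper (24 to 34 mm from the block's middle) stand up to 5 mm above its top.
- round_pocket (a point): centre of the mouth of the round pocket, on the holder's top (40 mm above the bench). Pocket 32 mm across with a chamfered rim; inside is a stiff black ejector pad that starts with its face 11 mm below the holder's top and, pushed with about 5 N or more, slides 6 mm down to its stop and stays; a mount then lies flush.
- eject_pad (a joint): how far the ejector pad has been pushed down, m: 0 raised, 0.006 at its stop
- mount: the larger section mount, a disc 30 mm in diameter and 17 mm high, about 36 g, loose on the bench, metal section in its upper face; origin at the centre of its underside, z up
- small_mount: the smaller section mount, 25 mm in diameter and 20 mm high, loose on the bench, not to be moved; origin at the centre of its underside. The two mounts may change places.
- block: steel filler block standing upright in the block pocket, about 200 g, 85.5 mm high; origin at the centre of its underside, which starts on the pocket's floor, 6 mm above the bench; axes parallel to the holder's. Lowest 24 mm: a base 25.5 mm (x) by 21 mm (y); above it a stem 25.5 mm (x) by 15 mm (y), its top 51 mm standing above the holder. Base has 1 mm play in y at the floor.
- block_grip (a point): a point on the block's middle axis 70 mm above its underside, a good height to grip. Leaning the block about 0.15 rad towards a keeper, pivoting on the base's lower edge on that side, pushes that keeper back about 4 mm; with both back it lifts out freely.
- block_pocket (a point): centre of the mouth of the block pocket, on the holder's top; the pocket is 29 mm (holder x) by 39 mm (holder y) at the top, narrowing to 26.6 by 23 mm in the lowest 10 mm, floor 34 mm below the mouth
- keeper_near (a joint): keeper on the round pocket's side of the block: how far pushed back (to holder +y), m; 0 touching the stem, stop at 0.005. Slides stiffly (about 10 N), stays where pushed. Its nose is 31 mm above the pocket's floor and at 0 overhangs the base's shoulder by 2.7 mm, so the block lifts only about 4 mm before it jams.
- keeper_far (a joint): the same for the keeper on the block's other side, pushed back towards holder -y
- petri: clear dish, 60 mm across and 13 mm high, loose at the back, not to be moved
- tweezers_b: tweezers, 134 mm long, lying loose at the back, not to be moved
There are look-alikes about, which are no part of the job. Leave any green look-alike of the block alone.

How it is judged:
On the way, in this order (a step that is already met when the one before it is completed fails the run):
1. the large mount is flush in the round pocket (z of mount in the frame of holder below 0.0245 m and horizontal distance between mount and round_pocket below 0.003 m and angle between mount's own z axis and vertical below 0.08 rad), for 0.2 s.
2. the gripped block, still in its pocket, is leaned over and has pushed one keeper back (angle between block's own z axis and vertical above 0.05 rad and contact force between the fingers and block above 0.5 N and z of block in the frame of holder below 0.016 m and value of joint any of keeper_near, keeper_far above 0.0022 m), for 0.05 s.
3. leaned to the other side, still in its pocket, it has pushed both keepers back (angle between block's own z axis and vertical above 0.05 rad and contact force between the fingers and block above 0.5 N and z of block in the frame of holder below 0.016 m and value of joint each of keeper_near, keeper_far above 0.0022 m), for 0.05 s.
At the end, for the whole second after the job is handed in: The gripper holds the block still and upright within 0.3 rad, its underside 4 to 100 mm above the holder's top and within 50 mm sideways of its pocket, touching nothing of the holder; the large mount, metal face up, lies in the round pocket with its top no more than 1.5 mm above the holder's top (all of step 1 and z of block in the frame of holder between 0.044 and 0.14 m and horizontal distance between block and block_pocket below 0.05 m and angle between block's own z axis and vertical below 0.3 rad and contact force between the fingers and block above 1 N and contact force between block and holder below 0.1 N and linear speed of block below 0.03 m/s); the arm keeps its last pose, push and grip.
It fails at once if the small mount, the dish or the tweezers moved more than 20 mm (distance of any of small_mount, petri, tweezers_b from where it was at the start of the episode above 0.02 m).
It also fails if it takes over 72 s, if anything falls off the work surface, if the arm or the gripper's body presses on something with over 40 N, if the wrist force passes 120 N, or if a joint passes its speed limit or range.

ROBOT

A 7-joint arm with a two-finger parallel gripper is mounted at the origin on a cart in front of the work surface, level with it; the furniture and walls round the work are solid. World frame = base frame: x ahead of the robot, y to its left, z up, the work surface at z = 0. Lengths are in m, angles in rad, forces in N, time in s.
With the tool pointing down it reaches from about 0.425 to 0.925 m from the base axis. Payload 6.8 kg.
Tool frame: the origin (TCP) lies on the centre line of the jaws, within the pads' length; the fingertips stand 25 mm ahead of it and the grasp point (between the pads) lies 6 mm ahead of it; z points along the fingers, y is the direction in which the jaws open and shut (so a half turn about z gives the same grasp; the last joint's range is limited). The gripper opens to 85 mm and grips with 20 to 120 N. Pads are 22 mm wide; open, the fingers measure 114 mm over their backs; the gripper's body (76 mm by 85 mm) begins 54 mm behind the grasp point. The pads swing forward as they close: fully open they stand 13 mm farther back than shut.
Start: joints at [-0.108, 0.477, 0.022, 1.555, -0.011, 1.109, -0.083], TCP at [0.675, 0, 0.256] pointing down, gripper open.
Joint ranges: [-2.96, 2.96], [-0.34, 2.1], [-1.41, 1.46], [0.24, 2.44], [-1.37, 4.51], [0.17, 1.92], [-2.96, 2.96]. Speed limits (rad/s): [2.39, 2.39, 3.14, 3.14, 3.14, 3.14, 3.14].

INTERFACE

Orientations are given as a unit quaternion [w, x, y, z].
In Python, from station import status, cams, order, models gives the robot as it stands.
- The arm moves only by the tool move_arm, never from a script. Its argument "steps" is one flat list of numbers, 7 for each row, row after row: the gripper's target within -1 to 1 (fully open at 1, half-way at 0, shut at -1), then the shift along the world's x, y, z in cm, then the turn, a rotation vector about the world's x, y, z in degrees. A call has 1 to 8 rows; each row shifts and turns the commanded pose from where the row before left it; what a row does not reach is not made up. A row lasts 1/10 s, in which the tool goes at most 50 mm and 8.59 degrees, less where a joint would pass 70% of its speed; a pose out of reach is approached as far as the arm can. A call with a gripper value outside its range is refused whole. The fingers move at their own pace and stop on an object; "newtons" is the grip in N (left out, the last holds). Time passes only in rows, so rows that do not move let the fingers close. It gives the time, the measured TCP pose, the force and the opening at its end, in the units of the state.
- status.get_obs(): the state, without advancing time (a new reading comes with each control period).
- cams.read_camera(name): name is "scene" or "side" or "wrist"; returns a dict with "pixels" (420x560x3 uint8, red, green, blue), "mtx" (3x3 intrinsics, pixels), "dist_coeffs" ([k1, k2, p1, p2, k3] as OpenCV has them; the pictures are not rectified), "T" (4x4, takes a point from camera to world coordinates); the wrist camera has in their place "T_tool_cam" (4x4, takes a point from camera to tool coordinates, whose origin is the TCP and whose axes are the flange's). Camera axes: x right, y down, z forward; pixel columns grow to the right and rows downward; lengths in m; the calibration is good to about 2 mm. A picture is of the moment at which its call begins: read the wrist's pose just before it. There is no depth.
- order.hand_in(): hands the job in, once; it reports no verdict.
Trained networks look in the newest picture that a camera, given by its name, has taken for a name from the list of things; names that differ only in an ending like _2 or _b are one class to them, and where a whole thing is asked for, a point or a joint stands for the part that bears it (a point fixed in the world has none). Each returns a list of dicts, best first, with "score" (0 to 1); they miss things now and then, are a little off and sometimes report something else, mostly with a low value. They report only what shows in the picture. A call takes as long as a camera call. They do not tell look-alikes from the thing itself.
- models.silhouettes(camera, query): "region" (420x560 bool, what is visible of it) and "box" ([centre column, centre row, width, height] in pixels, round what is visible of it).
- models.place_of(camera, query): "position" ([row, column] in pixels: a listed point, or the origin of a listed thing).
The state is a dict: "t": time; "q": joint angles; "joint_vel": joint speeds; "joint_torque": joint torques, N m; "eef_pos": TCP position; "tool_rot": TCP orientation; "contact_force": force on the tool from outside, world axes, zero at the start; "torque": the same for the moment, N m; "gripper_width": opening from 0.0 (shut) to 1.0 (fully open).
Only numpy, scipy, OpenCV 4.12 (cv2) and the standard library are available. Lean on these libraries where they do the work, as an engineer would, in place of code of your own. Each camera call takes 0.05 s, during which the arm holds its last target.

## Working session

There is one attempt and no reset: what is moved stays moved. The work goes in short steps, Python scripts to look and compute and a tool call to move; the robot and the scene stay as the last step left them, time stands still between calls to the robot, and variables do not carry over. Pictures are saved under pics/ and viewed, and the job is handed in when it is done.

Besides the shell and the picture viewer there is one more tool, called by a JSON object that holds its "fn" and its "kwargs". move_arm: Moves the arm, as the interface text tells. Its arguments: {"type":"object","properties":{"steps":{"type":"array"},"newtons":{"type":"number"}},"required":["steps"]}

```bash
ls; mkdir -p pics
cat > h.py <<'E'
import numpy as np, cv2
from station import status,cams,order,models
def cam(n):
    o=status.get_obs(); r=cams.read_camera(n)
    if 'T' not in r or r.get('T') is None:
        from scipy.spatial.transform import Rotation as R
        q=o['tool_rot']; M=np.eye(4); M[:3,:3]=R.from_quat([q[1],q[2],q[3],q[0]]).as_matrix(); M[:3,3]=o['eef_pos']
        r['T']=M@np.array(r['T_tool_cam'])
    return r
def save(r,n): cv2.imwrite('pics/'+n,cv2.cvtColor(r['pixels'],cv2.COLOR_RGB2BGR))
def back(r,col,row,z):
    p=cv2.undistortPoints(np.array([[[col,row]]],float),np.array(r['mtx'],float),np.array(r['dist_coeffs'],float))[0,0]
    T=np.array(r['T']); d=T[:3,:3]@np.array([p[0],p[1],1]); o=T[:3,3]
    return o+d*(z-o[2])/d[2]
def proj(r,P):
    T=np.linalg.inv(np.array(r['T'])); P=np.atleast_2d(P).astype(float)
    c=P@T[:3,:3].T+T[:3,3]
    return cv2.projectPoints(c,np.zeros(3),np.zeros(3),np.array(r['mtx'],float),np.array(r['dist_coeffs'],float))[0][:,0]
E
python3 - <<'E'
from h import *
for n in ['scene','side','wrist']:
    r=cam(n); save(r,n+'0.png'); print(n,np.round(r['T'],3).tolist())
    for q,z in [('mount',0),('small_mount',0),('round_pocket',.04),('block_grip',.076),('block_pocket',.04),('block',.006),('holder',0)]:
        try:
            for d in models.place_of(n,q)[:3]:
                p=d['position']; print(n,q,round(d['score'],2),np.round(p),np.round(back(r,p[1],p[0],z),4))
        except Exception as e: print(n,q,e)
print(status.get_obs())
E
```

```text
pics
scene [[0.818, -0.353, 0.453, 0.178], [-0.574, -0.524, 0.629, -0.426], [0.015, -0.775, -0.632, 0.618], [0.0, 0.0, 0.0, 1.0]]
scene mount 0.58 [223. 204.] [0.4513 0.2424 0.    ]
scene small_mount 0.49 [193. 186.] [0.4681 0.3778 0.    ]
scene round_pocket 0.66 [274. 267.] [ 0.4653 -0.009   0.04  ]
scene block_grip 0.76 [286. 307.] [ 0.492  -0.0983  0.076 ]
scene block_grip 0.62 [274. 358.] [ 0.5886 -0.1293  0.076 ]
scene block_pocket 0.96 [299. 300.] [ 0.4828 -0.0923  0.04  ]
scene block 0.88 [300. 355.] [ 0.5874 -0.1365  0.006 ]
scene block 0.72 [312. 302.] [ 0.4844 -0.0989  0.006 ]
scene holder 0.92 [301. 286.] [ 0.4765 -0.0581  0.    ]
side [[-0.804, -0.252, 0.539, 0.124], [-0.595, 0.343, -0.727, 0.75], [-0.002, -0.905, -0.426, 0.455], [0.0, 0.0, 0.0, 1.0]]
side mount 0.82 [301. 307.] [0.4518 0.2311 0.    ]
side small_mount 0.69 [342. 234.] [0.4844 0.3872 0.    ]
side round_pocket 0.5 [299. 305.] [0.4283 0.2739 0.04  ]
side block_grip 0.65 [186. 340.] [ 0.5894 -0.1287  0.076 ]
side block_grip 0.46 [341. 232.] [0.4274 0.449  0.076 ]
side block_pocket 0.65 [212. 372.] [ 0.4906 -0
[... 937 characters left out ...]
 'q': array([-0.10810049,  0.47701907,  0.0223658 ,  1.55542605, -0.01147918,
        1.10933943, -0.08310675]), 'joint_vel': array([-0.00061143, -0.00017908,  0.00052527,  0.00017514,  0.00067033,
        0.00173987,  0.00092626]), 'joint_torque': array([ 5.11776798e-04, -5.96339786e+01,  1.60635419e+00, -2.81550443e+01,
        1.23806726e-02,  1.55275422e-03,  2.13530296e-05]), 'eef_pos': array([6.74989728e-01, 1.96161663e-05, 2.56283430e-01]), 'tool_rot': array([-2.43536254e-05,  7.07102532e-01,  7.07111029e-01, -2.10868835e-05]), 'contact_force': array([-0.38108388, -0.16572835, -0.08137872]), 'torque': array([-0.00729752,  0.02956084,  0.00302097]), 'gripper_width': 0.9995748841724512}
```

View pics/scene0.png

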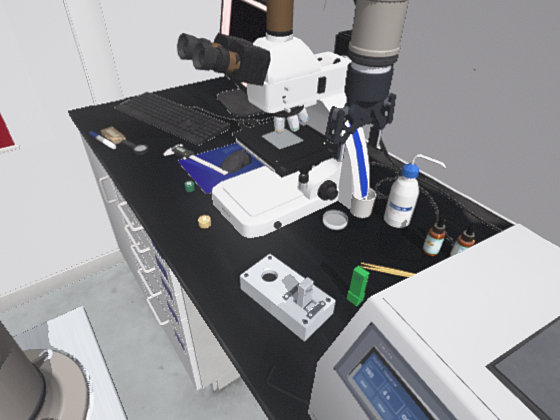

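View pics/side0.png

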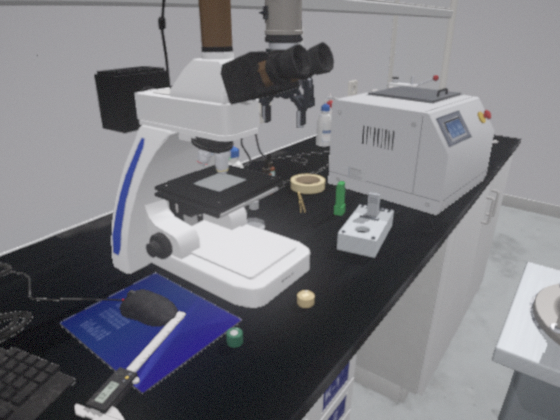

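View pics/wrist0.png

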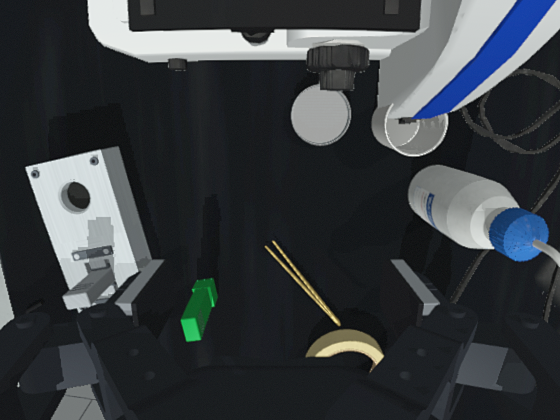

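Run:
```python
from h import *
a=cv2.imread('pics/scene0.png');b=cv2.imread('pics/side0.png')
A=cv2.resize(a[160:260,150:280],None,fx=6,fy=6,interpolation=cv2.INTER_CUBIC)[:600]
B=cv2.resize(b[270:370,200:330],None,fx=6,fy=6,interpolation=cv2.INTER_CUBIC)[:600]
cv2.imwrite('pics/za.png',A);cv2.imwrite('pics/zb.png',B)
r=cam('side')
for q in ['mount','small_mount']:
  for d in models.silhouettes('side',q): print(q,d['score'],d['box'])
for P in [(.452,.234),(.478,.384)]:
  print(proj(r,[P+(0,),P+(.02,)]))
  T=np.linalg.inv(r['T']);print('px/m',r['mtx'][0][0]/(T[:3,:3]@np.array(P+(0.01,))+T[:3,3])[2])
# microscope base corners near
for c,rw in [(307,262),(232,283),(262,300)]: print(back(r,c,rw,0.03))
r=cam('scene')
for P in [(.452,.234),(.478,.384)]:
  T=np.linalg.inv(r['T']);print('px/m',r['mtx'][0][0]/(T[:3,:3]@np.array(P+(0.01,))+T[:3,3])[2])
for q in ['mount','small_mount']:
  for d in models.silhouettes('scene',q): print(q,d['score'],d['box'])
for c,rw in [(213,195),(247,237),(215,205)]: print(back(r,c,rw,0.03))
```

```text
mount 0.69 [253.8, 224.6, 15.3, 8.9]
mount 0.56 [307.9, 298.1, 19.5, 16.9]
small_mount 0.57 [234.7, 335.9, 17.3, 18.5]
[[305.64319225 301.34759071]
 [305.92257571 292.12980885]]
px/m 563.9110123971095
[[238.82625853 342.16204605]
 [238.21293174 332.20852055]]
px/m 646.8676549885214
[0.49753339 0.16163883 0.03      ]
[0.5660626  0.30108029 0.03      ]
[0.49145673 0.30832612 0.03      ]
px/m 416.25308643119786
px/m 373.3557815279705
small_mount 0.45 [392.0, 272.4, 36.7, 13.3]
[0.50590412 0.29177279 0.03      ]
[0.4950717  0.11270396 0.03      ]
[0.49074193 0.25312351 0.03      ]
```

View pics/za.png

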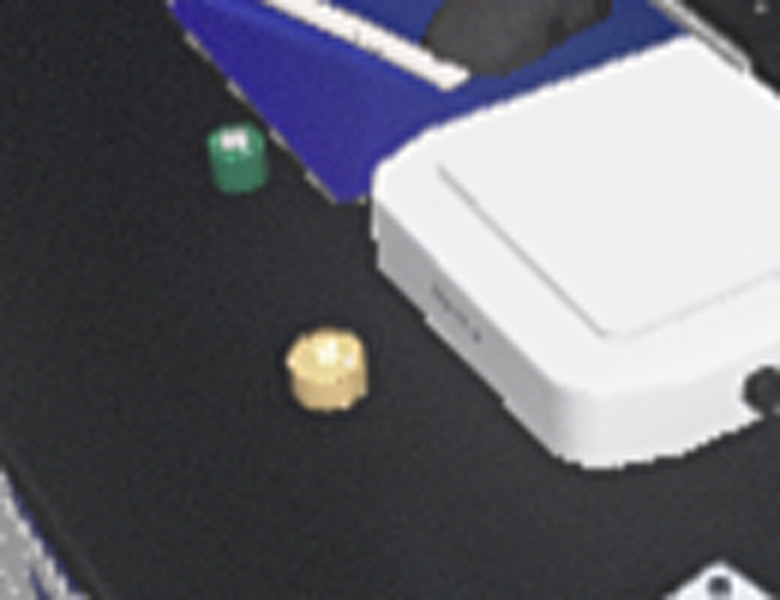

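View pics/zb.png

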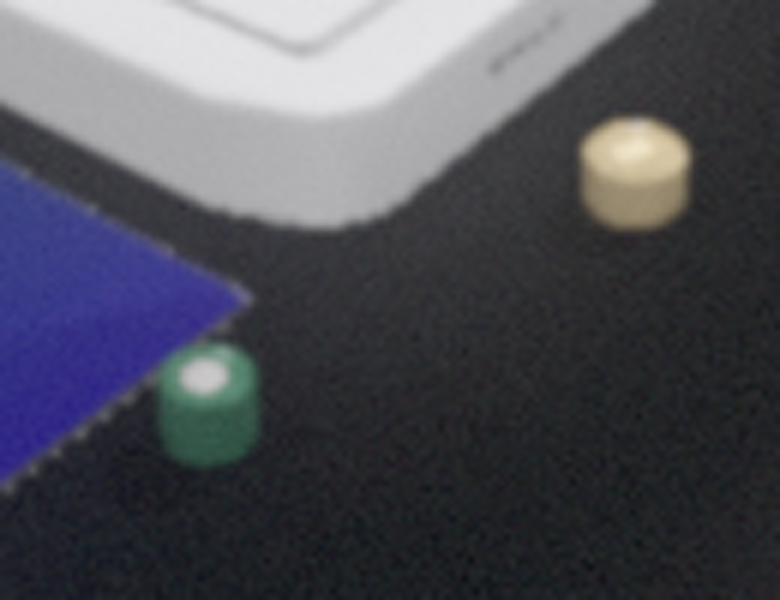

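{"fn": "move_arm", "kwargs": {"steps": [1,-4,-1,0,0,0,8.5,1,-4,-1,0,0,0,8.5,1,-4,-1,0,0,0,8.5,1,-4,-1,0,0,0,8.5,1,-2,-1,0,0,0,8.5,1,-1,0,0,0,0,8.5,1,0,0,0,0,0,8.5,1,0,0,0,0,0,8.5]}}

```text
t: 2.3
eef_pos: [0.4847, -0.0502, 0.2567]
tool_rot: [0.0, 0.188, 0.982, -0.0]
contact_force: [0.3, -0.1, 0.1]
gripper_width: 1.0
```

{"fn": "move_arm", "kwargs": {"steps": [1,0,0,0,0,0,8.5,1,0,0,0,0,0,8.5,1,0,0,0,0,0,8.5,1,0,0,0,0,0,7.5,1,0,0,0,0,0,0]}}

```text
t: 2.8
eef_pos: [0.4851, -0.0501, 0.2564]
tool_rot: [0.0, -0.096, 0.995, 0.0]
contact_force: [-0.4, 0.0, 0.6]
gripper_width: 0.999
```

Run:
```python
from h import *
r=cam('wrist'); save(r,'w1.png'); 
for q,z in [('round_pocket',.04),('block_grip',.076),('block_pocket',.04),('holder',0)]:
    for d in models.place_of('wrist',q)[:3]:
        p=d['position']; print(q,round(d['score'],2),np.round(p),np.round(back(r,p[1],p[0],z),4))
o=status.get_obs();print(o)
```

```text
round_pocket 0.97 [179. 316.] [ 0.472  -0.0123  0.04  ]
block_grip 0.88 [285. 172.] [ 0.5917 -0.1295  0.076 ]
block_grip 0.76 [183. 217.] [ 0.4861 -0.1013  0.076 ]
block_pocket 0.68 [173. 223.] [ 0.4838 -0.1024  0.04  ]
block_pocket 0.36 [167. 272.] [ 0.4687 -0.0573  0.04  ]
holder 0.6 [172. 270.] [ 0.4804 -0.057   0.    ]
{'t': 3.05, 'q': array([ 0.18120464,  0.18068145, -0.23177275,  1.97900702,  0.04948317,
        0.98711015,  1.68646277]), 'joint_vel': array([ 0.00083513,  0.00214461, -0.00113978,  0.0012589 , -0.00046473,
       -0.00204388,  0.00984243]), 'joint_torque': array([ 5.56180766e-02, -3.83859158e+01, -7.01817814e-01, -2.62122774e+01,
        1.25387500e-02,  9.93395333e-04, -2.82004313e-02]), 'eef_pos': array([ 0.48502671, -0.0499949 ,  0.25636681]), 'tool_rot': array([ 4.41466682e-05, -9.47946549e-02,  9.95496847e-01, -1.50660050e-07]), 'contact_force': array([0.6313771 , 1.14973925, 0.41862842]), 'torque': array([ 0.03429313, -0.02268878, -0.01188275]), 'gripper_width': 1.0008544198773193}
```

View pics/w1.png

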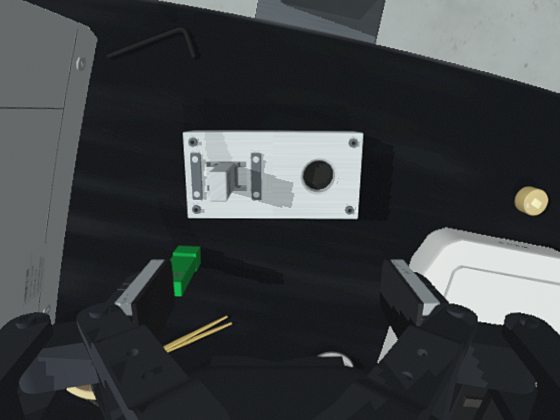

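Run:
```python
from h import *
r=cam('wrist'); g=cv2.cvtColor(r['pixels'],cv2.COLOR_RGB2GRAY)
cv2.imwrite('pics/w1z.png',cv2.resize(cv2.cvtColor(r['pixels'],cv2.COLOR_RGB2BGR)[120:230,175:370],None,fx=4,fy=4,interpolation=cv2.INTER_CUBIC))
sub=(g[155:197,296:340]<75).astype(np.uint8)
n,l,s,c=cv2.connectedComponentsWithStats(sub)
i=1+np.argmax(s[1:,4]); cc=c[i]+[296,155]; print(s[i],cc,back(r,*cc,.04),back(r,*cc,.036))
x0,y0,w,h=s[i][:4]; print('dia',np.linalg.norm(back(r,296+x0,cc[1],.04)-back(r,296+x0+w,cc[1],.04)))
m=((g>120)).astype(np.uint8); n,l,s,c=cv2.connectedComponentsWithStats(m)
k=l[150,300]; 
pts=np.argwhere(l==k)[:,::-1].astype(np.float32); print(k,s[k])
W=np.array([back(r,*p,.04)[:2] for p in pts],np.float32)
rect=cv2.minAreaRect(W*1000); print(rect)
```

```text
[  7   6  30  29 667] [317.56071964 174.5892054 ] [ 0.46750792 -0.0120919   0.04      ] [ 0.46806599 -0.01150401  0.036     ]
dia 0.02908355374475047
8 [  183   131   180    88 13022]
((476.64764404296875, -55.06678771972656), (84.89390563964844, 170.38722229003906), 10.527911186218262)
```

View pics/w1z.png

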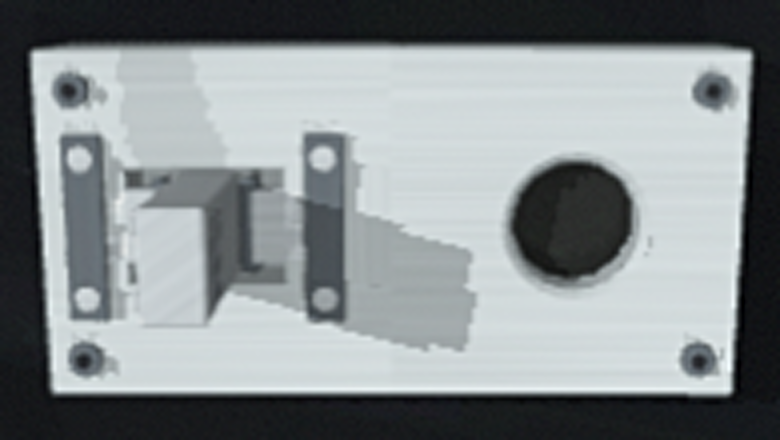

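Run:
```python
from h import *
rs=cam('scene'); rd=cam('side')
def ray(r,c,w):
    a=back(r,c,w,0.);o=r['T'][:3,3]; return o,(a-o)/np.linalg.norm(a-o)
def tri(a,b):
    o1,d1=ray(rs,*a);o2,d2=ray(rd,*b)
    s=np.linalg.lstsq(np.stack([d1,-d2],1),o2-o1,rcond=None)[0]
    return o1+s[0]*d1,o2+s[1]*d2
for a,b in [((182,45),(322,58)),((203,55),(302,72)),((203,55),(322,58)),((182,45),(302,72)),((238,130),(222,212)),((292,175),(160,182))]: print(a,b,np.round(tri(a,b),3))
save(rs,'s1.png');save(rd,'d1.png')
```

```text
(182, 45) (322, 58) [[0.447 0.223 0.417]
 [0.444 0.222 0.409]]
(203, 55) (302, 72) [[0.483 0.22  0.396]
 [0.479 0.219 0.388]]
(203, 55) (322, 58) [[0.467 0.186 0.408]
 [0.466 0.186 0.406]]
(182, 45) (302, 72) [[0.461 0.257 0.407]
 [0.455 0.255 0.392]]
(238, 130) (222, 212) [[0.593 0.302 0.182]
 [0.58  0.3   0.165]]
(292, 175) (160, 182) [[0.708 0.229 0.05 ]
 [0.784 0.265 0.163]]
```

View pics/d1.png

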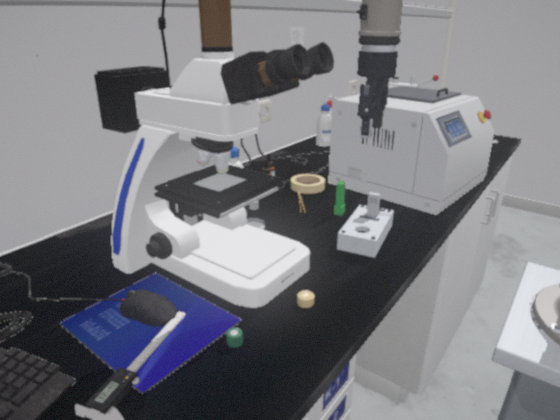

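View pics/s1.png

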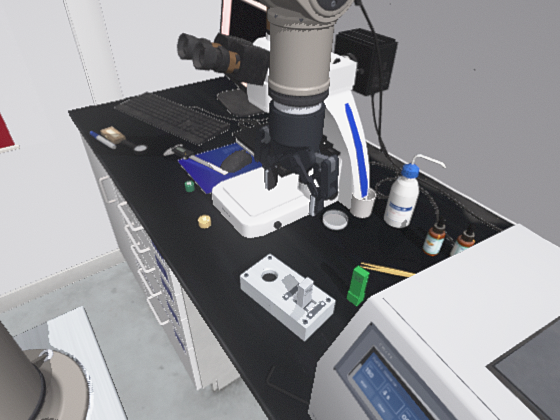

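{"fn": "move_arm", "kwargs": {"steps": [1,0,1,0,0,0,-8.5,1,0,1,0,0,0,-8.5,1,0,1,0,0,0,-8.5,1,0,1,0,0,0,-8.5,1,0,1,0,0,0,-8.5,1,0,1,0,0,0,-8.5,1,0,1,0,0,0,-8.5,1,0,1,0,0,0,-8.5]}}

```text
t: 4.0
eef_pos: [0.485, 0.0305, 0.2563]
tool_rot: [0.0, 0.48, 0.877, 0.0]
contact_force: [0.0, 0.3, 0.4]
gripper_width: 0.999
```

{"fn": "move_arm", "kwargs": {"steps": [1,0,1,0,0,0,-8.5,1,0,1,0,0,0,-8.5,1,0,0,0,0,0,-8.5,1,0,0,0,0,0,-8.5,1,0,0,0,0,0,-8.5,1,0,0,0,0,0,-8.5,1,0,0,0,0,0,-8.5,1,0,0,0,0,0,-8.5]}}

```text
t: 4.8
eef_pos: [0.485, 0.0501, 0.2563]
tool_rot: [0.0, 0.889, 0.459, -0.0]
contact_force: [0.4, 0.4, -0.4]
gripper_width: 1.003
```

{"fn": "move_arm", "kwargs": {"steps": [1,0,0,0,0,0,-8.5,1,0,0,0,0,0,-8.5,1,0,0,0,0,0,-8.5,1,0,0,0,0,0,-8.5,1,0,0,0,0,0,-8.5,1,0,0,0,0,0,-8.5,1,0,0,0,0,0,-4,1,0,0,0,0,0,0]}}

```text
t: 5.6
eef_pos: [0.485, 0.0501, 0.2563]
tool_rot: [0.0, 1.0, -0.0, 0.0]
contact_force: [0.1, 0.7, -0.4]
gripper_width: 1.001
```

Run:
```python
from h import *
r=cam('wrist'); save(r,'w2.png'); save(cam('scene'),'s2.png')
o=status.get_obs();print(o['q'],o['eef_pos'],o['tool_rot'],o['t'])
```

```text
[-0.28837829  0.16670602  0.06444855  1.99567996 -0.01284643  0.97953468
 -1.78655776] [0.48502484 0.05008961 0.25631228] [4.97273862e-06 9.99999549e-01 9.49455068e-04 2.67327561e-05] 5.7
```

View pics/w2.png

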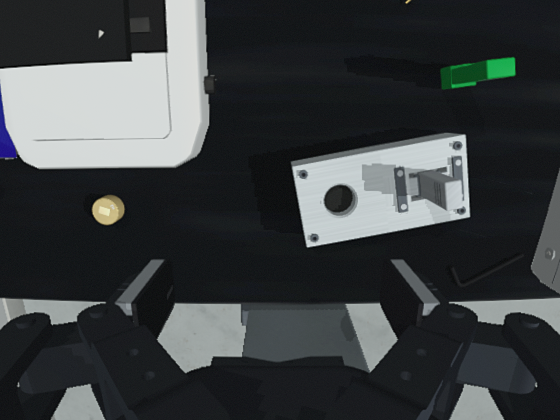

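View pics/s2.png

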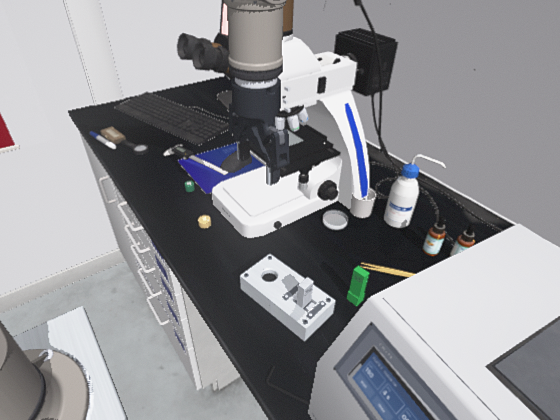

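Run:
```python
from h import *
r=cam('wrist'); px=r['pixels'].astype(int)
m=((px[...,0]-px[...,2]>40)&(px[...,0]>110)).astype(np.uint8)
n,l,s,c=cv2.connectedComponentsWithStats(m[180:240,70:150])
i=1+np.argmax(s[1:,4]);print(s[i],c[i]+[70,180]); cc=c[i]+[70,180]
for z in(.0085,.017):print(back(r,*cc,z))
x,y,w,h=s[i][:4]; print(np.linalg.norm(back(r,70+x,cc[1],.015)-back(r,70+x+w,cc[1],.015)))
for p in models.place_of('wrist','mount')[:2]: print(p, back(r,p['position'][1],p['position'][0],0))
P=[(.455,.24,0)]
t=np.linspace(0,2*np.pi,40)
def mask(x,y):
    hh=[]
    for z in(0,.017): hh.append(np.stack([x+.015*np.cos(t),y+.015*np.sin(t),0*t+z],1))
    q=cv2.convexHull(proj(r,np.vstack(hh)).astype(np.float32)); M=np.zeros((420*4,560*4),np.uint8); cv2.fillConvexPoly(M,(q*4).astype(int),1); 
    return cv2.resize(M[:,:].astype(np.float32),(560,420),interpolation=cv2.INTER_AREA)
L=np.zeros((420,560)); L[180:240,70:150]=(l==i)
from scipy.optimize import minimize
f=lambda v:np.abs(mask(*v)-L).sum()
b=min((f((x,y)),x,y) for x in np.arange(.43,.475,.0015) for y in np.arange(.215,.26,.0015)); print(b)
d=proj(r,[(.4,.186,.0)])
```

```text
[ 22  16  32  28 682] [107.42815249 209.26539589]
[0.45136017 0.23885133 0.0085    ]
[0.45365821 0.23448304 0.017     ]
0.03637071430950743
{'position': [208.0, 108.2], 'score': 0.7} [0.45054825 0.24211976 0.        ]
(np.float64(87.0625), np.float64(0.451), np.float64(0.23750000000000002))
```

{"fn": "move_arm", "kwargs": {"steps": [0.2,-2,0,-2,0,-5,0,0.2,-1,0,-4,0,-5,0,0.2,0,0,-4,0,-5,0,0.2,0,0,-4,0,0,0,0.2,0,0,0,0,0,0]}}

```text
t: 6.3
eef_pos: [0.4512, 0.0492, 0.1122]
tool_rot: [0.002, 0.992, 0.001, 0.126]
contact_force: [-1.1, -0.2, -0.2]
gripper_width: 0.597
```

Run:
```python
from h import *
save(cam('scene'),'s3.png');save(cam('side'),'d3.png')
o=status.get_obs();print(o['q'],o['eef_pos'],o['tool_rot'],o['t'])
```

```text
[-0.36380577  0.2438987   0.07578093  2.35732985  0.19520596  0.2964726
 -2.04262335] [0.45542882 0.0500387  0.11667721] [3.22023110e-04 9.91510830e-01 2.45745182e-04 1.30023500e-01] 6.4
```

View pics/d3.png

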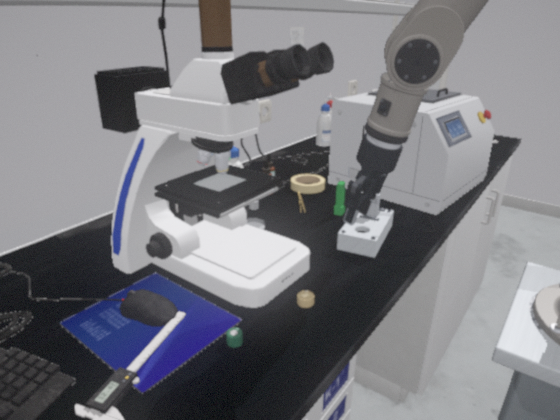

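View pics/s3.png

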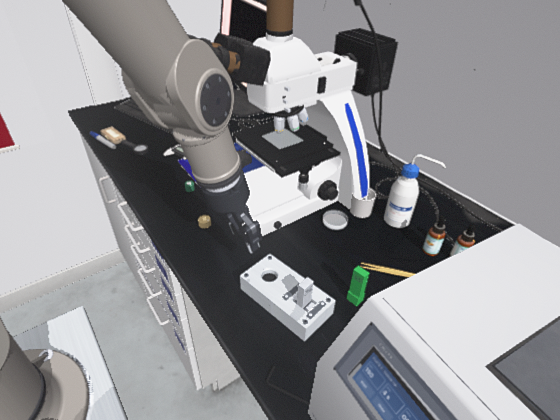

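Run:
```python
from h import *
rs=cam('scene'); rd=cam('side')
def ray(r,c,w):
    a=back(r,c,w,0.);o=r['T'][:3,3]; return o,(a-o)/np.linalg.norm(a-o)
def tri(a,b):
    o1,d1=ray(rs,*a);o2,d2=ray(rd,*b)
    s=np.linalg.lstsq(np.stack([d1,-d2],1),o2-o1,rcond=None)[0]
    return o1+s[0]*d1,o2+s[1]*d2
for a,b in [((217,97),(415,60)),((200,90),(400,45))]: print(np.round(tri(a,b),3))
o=status.get_obs();print(o['eef_pos'])
```

```text
[[0.398 0.01  0.413]
 [0.387 0.008 0.396]]
[[0.393 0.05  0.41 ]
 [0.4   0.052 0.422]]
[0.45705024 0.05039601 0.11836173]
```

Run:
```python
from h import *
for i in range(3):
    o=status.get_obs();print(o['t'],o['eef_pos'],o['q'],o['contact_force']); cams.read_camera('side')
```

```text
6.5 [0.45705024 0.05039601 0.11836173] [-0.363471    0.24130725  0.07584637  2.35581787  0.19541798  0.295806
 -2.04314724] [-0.43591844  0.1857721  -0.11875192]
6.55 [0.45710391 0.05038801 0.11850256] [-0.36343887  0.24092106  0.0758995   2.35602117  0.19556172  0.29535916
 -2.04337735] [-0.38174691  0.05755859 -0.67324526]
6.6 [0.45691959 0.05037064 0.11841137] [-0.36349335  0.24086883  0.07590141  2.35646959  0.19566468  0.29495737
 -2.043625  ] [ 0.17438614  0.08677953 -0.12388849]
```

{"fn": "move_arm", "kwargs": {"steps": [0.2,0,3,-1,0,0,0,0.2,0,4,-1,0,0,0,0.2,0,4,0,0,0,0,0.2,0,3,0,0,0,0,0.2,0,0,0,0,0,0]}}

```text
t: 7.15
eef_pos: [0.4561, 0.1961, 0.0978]
tool_rot: [-0.002, 0.991, 0.003, 0.132]
contact_force: [-0.1, 0.5, 0.6]
gripper_width: 0.602
```

```bash
cat > fitm.py <<'E'
from h import *
def fitm(r,x0,y0,rng=.02):
    px=r['pixels'].astype(int)
    m=((px[...,0]-px[...,2]>40)&(px[...,0]>90)).astype(np.uint8)
    n,l,s,c=cv2.connectedComponentsWithStats(m)
    q=proj(r,[(x0,y0,.01)])[0]
    i=min(range(1,n),key=lambda k:np.linalg.norm(c[k]-q)-(1e-2*s[k][4]))
    print(s[i],c[i],q)
    L=(l==i).astype(float); t=np.linspace(0,2*np.pi,40)
    def mask(x,y):
        hh=[np.stack([x+.015*np.cos(t),y+.015*np.sin(t),0*t+z],1) for z in(0,.017)]
        k=cv2.convexHull(proj(r,np.vstack(hh)).astype(np.float32)); M=np.zeros((420,560),np.uint8); cv2.fillConvexPoly(M,k.astype(int),1); return M
    b=min((np.abs(mask(x,y)-L).sum(),x,y) for x in np.arange(x0-rng,x0+rng,.001) for y in np.arange(y0-rng,y0+rng,.001))
    return b
E
python3 - <<'E'
from fitm import *
r=cam('wrist');save(r,'w4.png');print(fitm(r,.451,.2375))
save(cam('scene'),'s4.png')
o=status.get_obs();print(o['q'],o['eef_pos'],o['tool_rot'],o['t'])
E
```

```text
[188 243  51  49 858] [221.81351981 263.31351981] [213.35548615 268.39593747]
(np.float64(1273.0), np.float64(0.451), np.float64(0.23750000000000002))
[-0.77435964  0.34460904  0.1850039   2.28664719  0.28439494  0.30968854
 -2.43819706] [0.45540883 0.19096632 0.0971486 ] [-5.14689872e-04  9.91364370e-01  7.80135034e-04  1.31132803e-01] 7.25
```

View pics/w4.png

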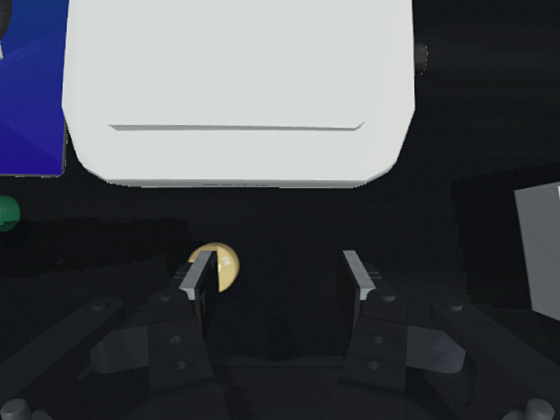

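View pics/s4.png

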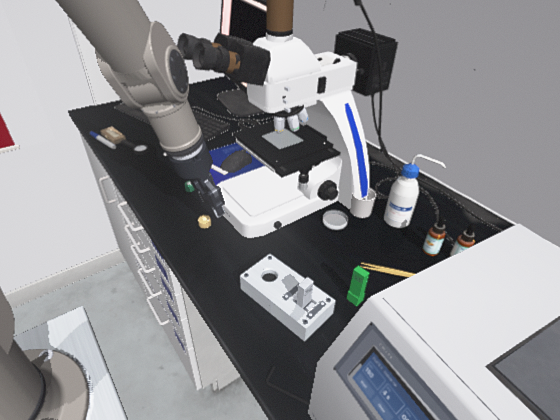

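{"fn": "move_arm", "kwargs": {"steps": [0.2,-0.3,1.2,-1,0,0,0,0.2,-0.3,1.2,-1,0,0,0,0.2,-0.3,1.2,-1,0,0,0,0.2,0,1.05,0,0,0,0,0.2,0,0,0,0,0,0]}}

```text
t: 7.75
eef_pos: [0.4466, 0.2372, 0.0669]
tool_rot: [-0.0, 0.991, 0.0, 0.131]
contact_force: [-0.3, 0.2, -0.2]
gripper_width: 0.601
```

Run:
```python
from fitm import *
r=cam('wrist');save(r,'w5.png');print(fitm(r,.451,.2375))
save(cam('side'),'d5.png')
o=status.get_obs();print(o['q'],o['eef_pos'],o['tool_rot'],o['t'])
```

```text
[ 248  231   58   59 2472] [276.03802589 260.59627832] [278.63708031 260.86854818]
(np.float64(315.0), np.float64(0.452), np.float64(0.23850000000000002))
[-0.90002398  0.43147235  0.22406005  2.26936205  0.29938833  0.26039939
 -2.5594802 ] [0.44658474 0.23581402 0.06695456] [-3.48815359e-05  9.91401826e-01 -5.91327025e-04  1.30851320e-01] 7.85
```

View pics/w5.png

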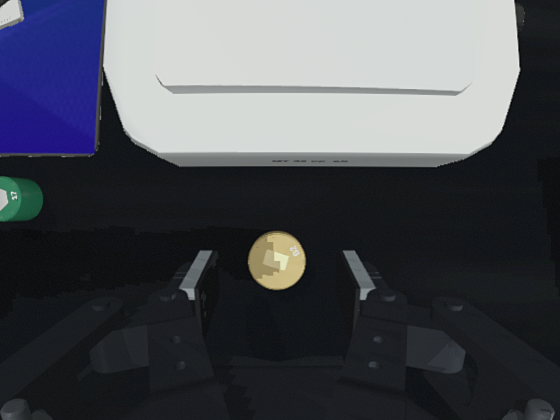

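View pics/d5.png

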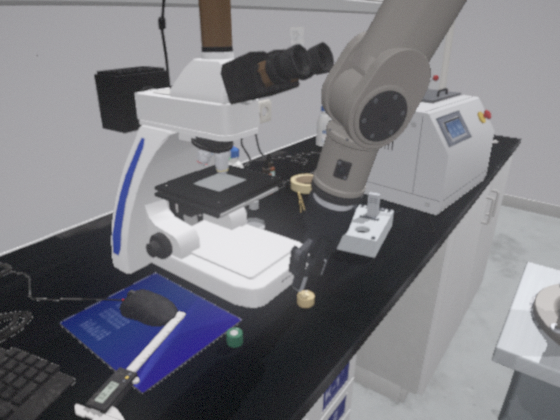

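{"fn": "move_arm", "kwargs": {"steps": [0.2,0.05,0.25,-1.2,0,0,0,0.2,0,0,-1.2,0,0,0,0.2,0,0,-1.1,0,0,0,0.2,0,0,0,0,0,0]}}

```text
t: 8.25
eef_pos: [0.4459, 0.2379, 0.0298]
tool_rot: [0.001, 0.992, -0.0, 0.13]
contact_force: [0.3, -0.7, 1.0]
gripper_width: 0.598
```

Run:
```python
from fitm import *
r=cam('wrist');save(r,'w6.png')
o=status.get_obs();print(o['eef_pos'],o['tool_rot'],o['t'],o['contact_force'])
```

```text
[0.44620656 0.2380909  0.03050086] [ 8.08681150e-04  9.91525131e-01 -2.11742723e-04  1.29912339e-01] 8.3 [-0.96689287 -0.24213775 -0.42752679]
```

View pics/w6.png

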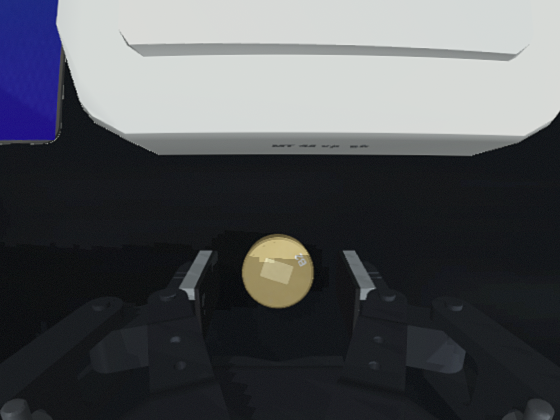

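Jaws straddle the disc (centre (278,271)). Close gently.

{"fn": "move_arm", "kwargs": {"newtons": 30, "steps": [-0.5,0,0,0,0,0,0,-0.5,0,0,0,0,0,0,-0.5,0,0,0,0,0,0,-0.5,0,0,0,0,0,0,-0.5,0,0,0,0,0,0,-0.5,0,0,0,0,0,0]}}

```text
t: 8.9
eef_pos: [0.4468, 0.2389, 0.0318]
tool_rot: [-0.0, 0.991, -0.0, 0.131]
contact_force: [-2.5, -0.6, 6.1]
gripper_width: 0.331
```

Run:
```python
from fitm import *
r=cam('wrist');save(r,'w7.png')
o=status.get_obs();print(o['eef_pos'],o['tool_rot'],o['t'],o['contact_force'],o['gripper_width'])
```

```text
[0.44673617 0.23890831 0.03178961] [-1.03962412e-04  9.91407517e-01 -2.03323319e-04  1.30809342e-01] 8.95 [-2.12610242 -0.62522409  6.84321286] 0.3263503638341492
```

View pics/w7.png

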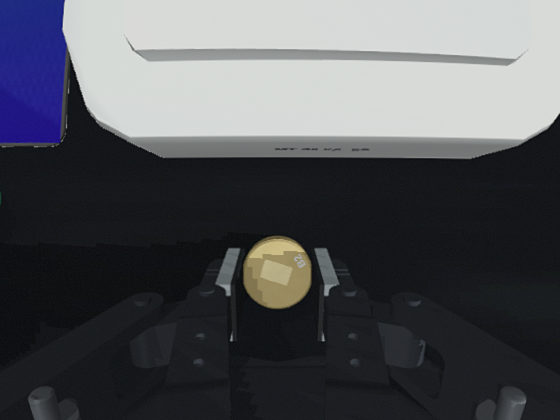

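{"fn": "move_arm", "kwargs": {"steps": [-0.5,0,0,0.5,0,0,0,-0.5,0,0,1,0,0,0,-0.5,0,0,1,0,0,0,-0.5,0,-1,1,0,0,0,-0.5,0,-2,1,0,0,0,-0.5,0,-3,1,0,0,0,-0.5,0,-3,1,0,0,0,-0.5,0.5,-3,1,0,0,0]}}

```text
t: 9.75
eef_pos: [0.4507, 0.1171, 0.1073]
tool_rot: [0.0, 0.991, 0.0, 0.131]
contact_force: [-0.1, -0.4, -0.3]
gripper_width: 0.327
```

Run:
```python
from fitm import *
r=cam('wrist');save(r,'w8.png')
r=cam('scene'); o=status.get_obs();print(o['eef_pos'],o['tool_rot'],o['q'],o['t'],o['contact_force'],o['gripper_width'])
q=proj(r,[o['eef_pos']])[0].astype(int);print(q)
cv2.imwrite('pics/s8.png',cv2.resize(r['pixels'][q[1]-50:q[1]+50,q[0]-65:q[0]+65,::-1],None,fx=6,fy=6,interpolation=cv2.INTER_CUBIC))
```

```text
[0.4519097  0.11351154 0.10796613] [ 8.55128434e-04  9.91348761e-01 -4.15256338e-03  1.31185591e-01] [-0.55194168  0.27720601  0.10772934  2.34462258  0.30041482  0.29763356
 -2.30857845] 9.85 [-0.47190948  0.20782483 -0.15321065] 0.33349726239754235
[227 217]
```

View pics/w8.png

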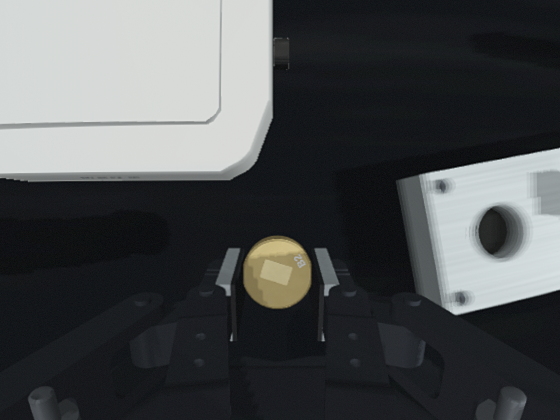

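View pics/s8.png

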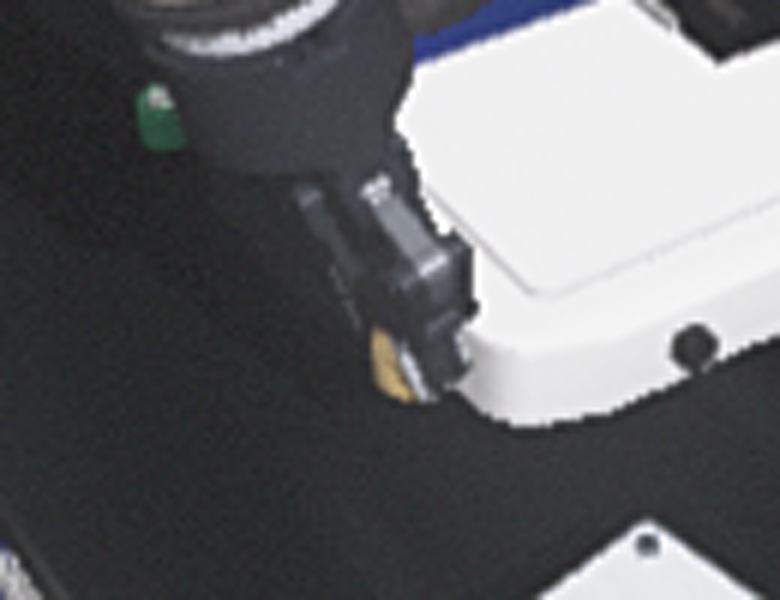

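Run:
```python
from fitm import *
r=cam('wrist'); C=np.array(r['T_tool_cam']); K=np.array(r['mtx'],float);D=np.array(r['dist_coeffs'],float)
Ti=np.linalg.inv(C);print(np.round(C,3))
def pt(P): 
    P=np.atleast_2d(P); return cv2.projectPoints(P@Ti[:3,:3].T+Ti[:3,3],np.zeros(3),np.zeros(3),K,D)[0][:,0]
for x in(-.011,.011):
  for z in(.019,.025,.03): print(x,z,pt([(x,-.015,z),(x,.015,z)]).round().tolist())
im=r['pixels'][:,:,::-1].copy()
# mount in tool frame: at grasp TCP (.4468,.2389,.0318), rot 15deg; fit
a=2*np.arcsin(.131); 
Rt=np.array([[np.cos(a),0,np.sin(a)],[0,-1,0],[np.sin(a),0,-np.cos(a)]])
print(Rt)
t=np.linspace(0,2*np.pi,60)
cx=np.array([.452,.2385,0])-np.array([.4468,.2389,.0318])
for z,cl in((0,(0,0,255)),(.017,(0,255,0))):
    W=np.stack([cx[0]+.015*np.cos(t),cx[1]+.015*np.sin(t),cx[2]+z+0*t],1)@Rt
    cv2.polylines(im,[pt(W).astype(int)],True,cl,1)
cv2.imwrite('pics/w9.png',cv2.resize(im[200:350,180:380],None,fx=4,fy=4))
```

```text
[[ 0.    -0.966 -0.258  0.065]
 [ 1.     0.     0.    -0.001]
 [-0.    -0.258  0.966 -0.117]
 [ 0.     0.     0.     1.   ]]
-0.011 0.019 [[245.0, 296.0], [314.0, 296.0]]
-0.011 0.025 [[246.0, 289.0], [313.0, 289.0]]
-0.011 0.03 [[247.0, 284.0], [312.0, 284.0]]
0.011 0.019 [[244.0, 249.0], [316.0, 249.0]]
0.011 0.025 [[245.0, 244.0], [314.0, 244.0]]
0.011 0.03 [[246.0, 240.0], [313.0, 240.0]]
[[ 0.965678    0.          0.25974218]
 [ 0.         -1.          0.        ]
 [ 0.25974218  0.         -0.965678  ]]
```

View pics/w9.png

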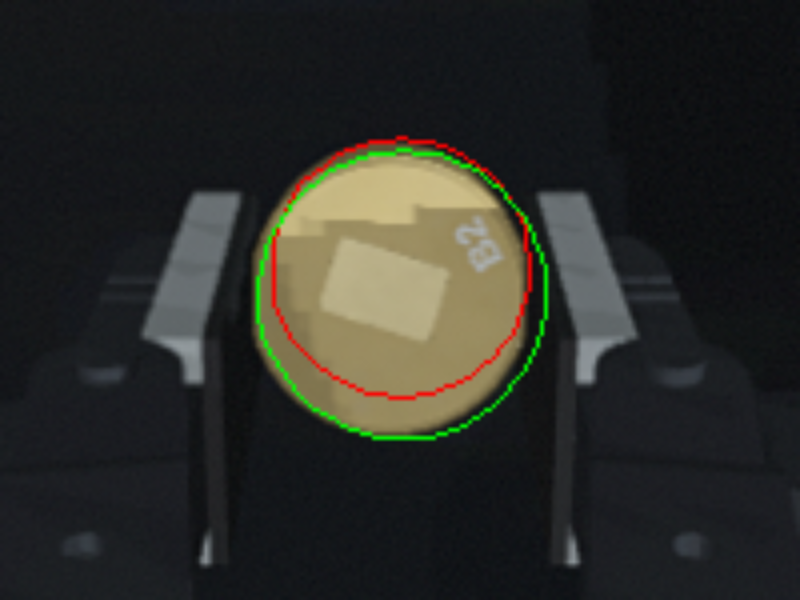

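{"fn": "move_arm", "kwargs": {"steps": [-0.5,0.2,-1,1,0,0,8,-0.5,0.2,-1,0,0,0,8,-0.5,0.2,-1,0,0,0,8,-0.5,0.2,-1,0,0,0,8,-0.5,0.2,-1,0,0,0,8,-0.5,0.2,-1,0,0,0,8,-0.5,0.2,-1,0,0,0,8,-0.5,0.1,-1,0,0,0,8]}}

```text
t: 10.7
eef_pos: [0.4657, 0.0425, 0.1155]
tool_rot: [-0.066, 0.852, 0.507, 0.112]
contact_force: [0.3, -0.0, -0.8]
gripper_width: 0.33
```

{"fn": "move_arm", "kwargs": {"steps": [-0.5,0,-1,0,0,0,8,-0.5,0,-1,0,0,0,8,-0.5,0,-1,0,0,0,0,-0.5,0,0,0,0,0,0,-0.5,0,0,0,0,0,0]}}

```text
t: 11.2
eef_pos: [0.4653, 0.013, 0.1152]
tool_rot: [-0.081, 0.776, 0.617, 0.101]
contact_force: [-0.4, 0.7, -0.0]
gripper_width: 0.329
```

Run:
```python
from h import *
r=cam('wrist');save(r,'w10.png')
o=status.get_obs();print(o['eef_pos'],o['tool_rot'],o['q'],o['t'],o['contact_force'],o['gripper_width'])
from scipy.spatial.transform import Rotation as R
q=o['tool_rot'];M=R.from_quat([q[1],q[2],q[3],q[0]]).as_matrix();print(M.round(3))
print(o['eef_pos']+M@[-.0032,0,.0321])
```

```text
[0.46523395 0.01328422 0.11526431] [-0.08056968  0.77559823  0.6178646   0.10099132] [ 0.62335126  0.43899234 -0.74101023  2.16122928  0.07805545  0.57411048
 -0.34695134] 11.25 [ 0.04720289  0.41191874 -0.7439174 ] 0.33435600390689596
[[ 0.216  0.975  0.057]
 [ 0.942 -0.224  0.25 ]
 [ 0.256 -0.    -0.967]]
[0.46637522 0.01828717 0.08341596]
```

View pics/w10.png

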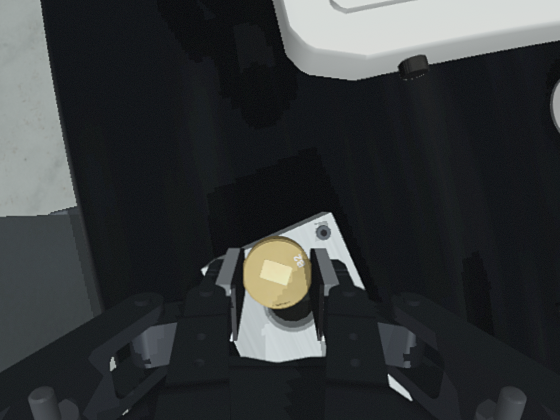

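{"fn": "move_arm", "kwargs": {"steps": [-0.5,0.16,-1.5,0,0,0,0,-0.5,0,-1.45,-0.5,0,0,0,-0.5,0,0,-1.3,0,0,0,-0.5,0,0,-1,0,0,0,-0.5,0,0,0,0,0,0]}}

```text
t: 11.75
eef_pos: [0.4658, -0.0162, 0.0855]
tool_rot: [-0.082, 0.775, 0.618, 0.1]
contact_force: [-0.2, -0.1, -0.2]
gripper_width: 0.33
```

```bash
cat > st.py <<'E'
from h import *
from scipy.spatial.transform import Rotation as R
def st(m=[-.0032,0,.0321]):
    o=status.get_obs();q=o['tool_rot'];M=R.from_quat([q[1],q[2],q[3],q[0]]).as_matrix()
    print('t',o['t'],'eef',o['eef_pos'].round(4),'F',o['contact_force'].round(1),'g',round(o['gripper_width'],3),'pt',(o['eef_pos']+M@m).round(4)); return o,M
def crop(n,P,f,h=50,w=65):
    r=cam(n);q=proj(r,[P])[0].astype(int);im=np.pad(r['pixels'][:,:,::-1],((h,h),(w,w),(0,0)))
    cv2.imwrite('pics/'+f,cv2.resize(im[q[1]:q[1]+2*h,q[0]:q[0]+2*w],None,fx=6,fy=6,interpolation=cv2.INTER_CUBIC)); return r
E
python3 - <<'E'
from st import *
o,M=st()
crop('scene',(.468,-.011,.05),'s11.png');crop('side',(.468,-.011,.05),'d11.png')
save(cam('wrist'),'w11.png')
E
```

```text
t 11.75 eef [ 0.4658 -0.0162  0.0855] F [-0.2 -0.1 -0.2] g 0.33 pt [ 0.4668 -0.0111  0.0536]
```

View pics/s11.png

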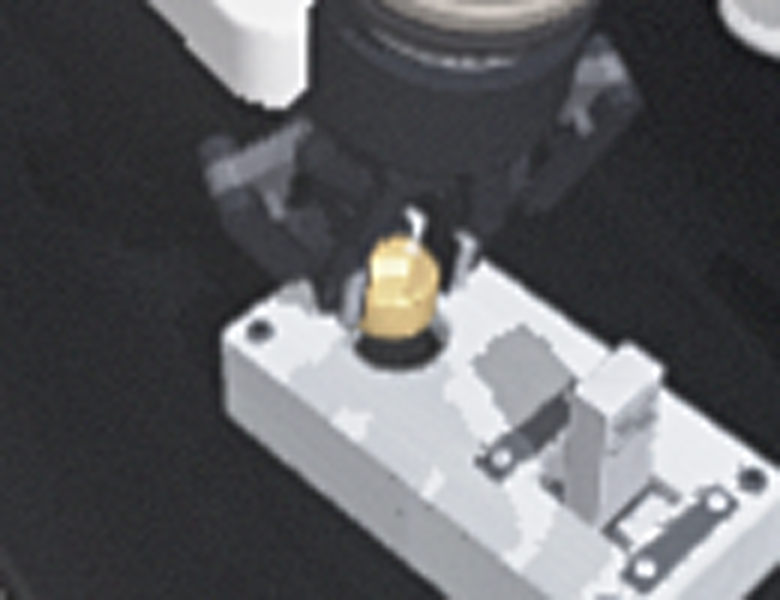

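View pics/d11.png

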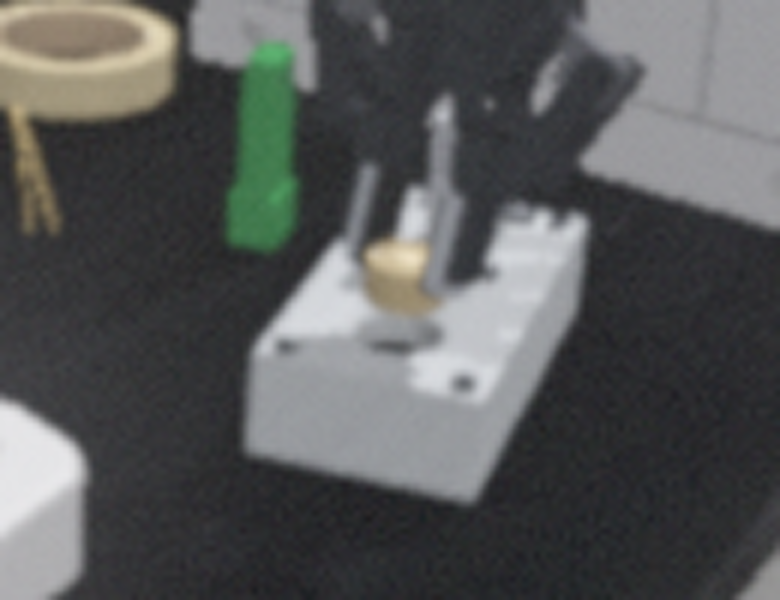

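View pics/w11.png

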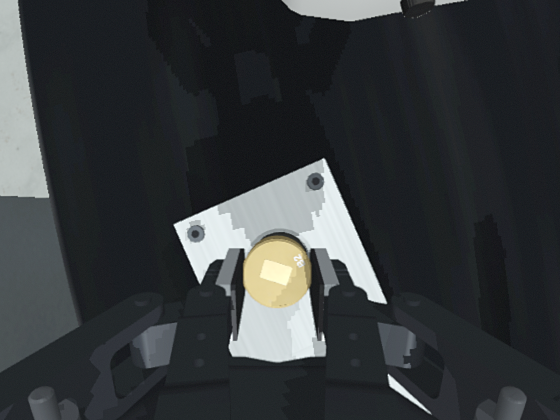

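Run:
```python
from st import *
o,M=st(); r=cam('wrist'); im=cv2.resize(r['pixels'][:,:,::-1],None,fx=4,fy=4,interpolation=cv2.INTER_CUBIC)
t=np.linspace(0,2*np.pi,80)
def circ(c,rad,z,cl):
    W=np.stack([c[0]+rad*np.cos(t),c[1]+rad*np.sin(t),z+0*t],1)
    cv2.polylines(im,[(proj(r,W)*4+2).astype(int)],True,cl,1)
circ((.468,-.0112),.016,.04,(255,0,0));circ((.468,-.0112),.017,.04,(255,0,255))
p=o['eef_pos']+M@np.array([-.0032,0,.0321])
circ(p,.015,p[2],(0,0,255));circ(p,.015,p[2]+.017,(0,255,0))
cv2.imwrite('pics/w12.png',im[860:1300,880:1360])
```

```text
t 11.9 eef [ 0.4672 -0.0162  0.0871] F [ 0.5 -0.9 -0. ] g 0.33 pt [ 0.4683 -0.0112  0.0552]
```

View pics/w12.png

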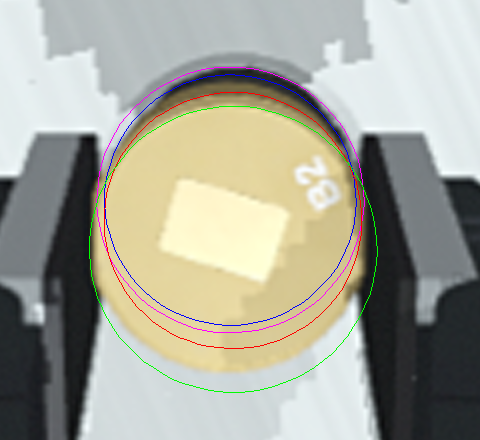

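{"fn": "move_arm", "kwargs": {"steps": [-0.5,0.03,0,-0.8,0,0,0,-0.5,0,0,-0.6,0,0,0,-0.5,0,0,-0.2,0,0,0,-0.5,0,0,0,0,0,0]}}

```text
t: 12.35
eef_pos: [0.4673, -0.0169, 0.0708]
tool_rot: [-0.081, 0.775, 0.618, 0.101]
contact_force: [-0.7, 0.5, -0.7]
gripper_width: 0.329
```

Run:
```python
from st import *
o,M=st()
crop('scene',(.468,-.011,.05),'s13.png');crop('side',(.468,-.011,.05),'d13.png')
st()
```

```text
t 12.35 eef [ 0.4673 -0.0169  0.0708] F [-0.7  0.5 -0.7] g 0.329 pt [ 0.4684 -0.0119  0.0389]
t 12.45 eef [ 0.4676 -0.017   0.0712] F [-0.5 -0.   0.1] g 0.332 pt [ 0.4687 -0.0119  0.0393]
```

View pics/s13.png

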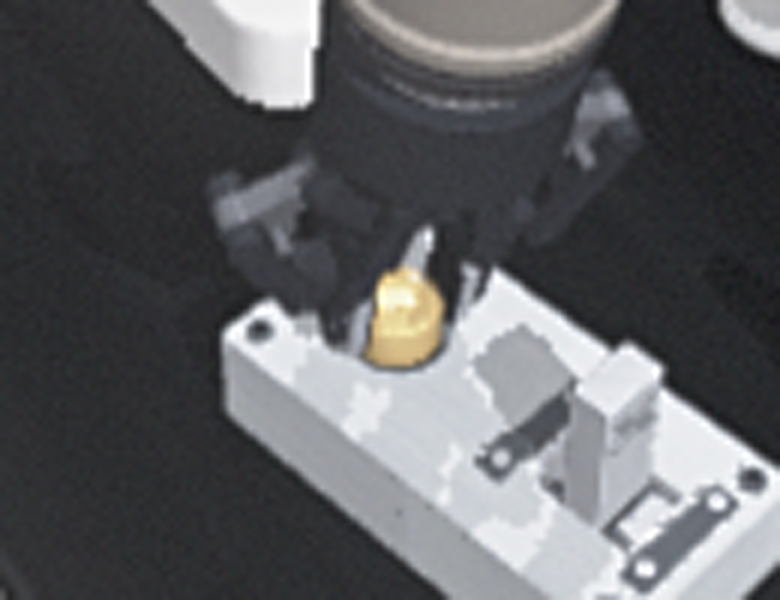

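View pics/d13.png

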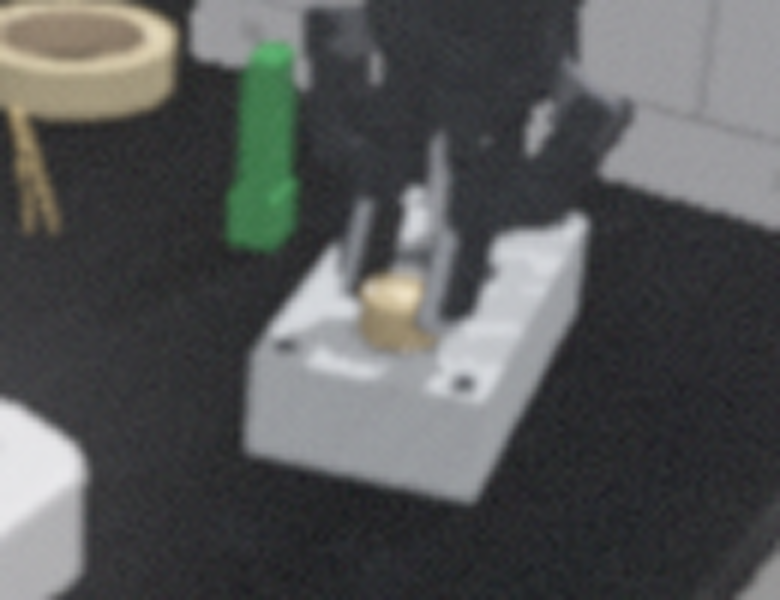

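{"fn": "move_arm", "kwargs": {"steps": [-0.5,0,0.05,-0.1,0,0,0,-0.5,0,0,-0.1,0,0,0,-0.5,0,0,-0.1,0,0,0,-0.5,0,0,0,0,0,0]}}

```text
t: 12.85
eef_pos: [0.4675, -0.0165, 0.0681]
tool_rot: [-0.081, 0.775, 0.618, 0.101]
contact_force: [-0.3, 1.0, -0.5]
gripper_width: 0.33
```

Run:
```python
from st import *
st();save(cam('wrist'),'w14.png'); st()
```

```text
t 12.85 eef [ 0.4675 -0.0165  0.0681] F [-0.3  1.  -0.5] g 0.33 pt [ 0.4687 -0.0115  0.0363]
t 12.9 eef [ 0.4675 -0.0165  0.0682] F [-0.3  0.  -0.5] g 0.334 pt [ 0.4686 -0.0115  0.0363]
```

View pics/w14.png

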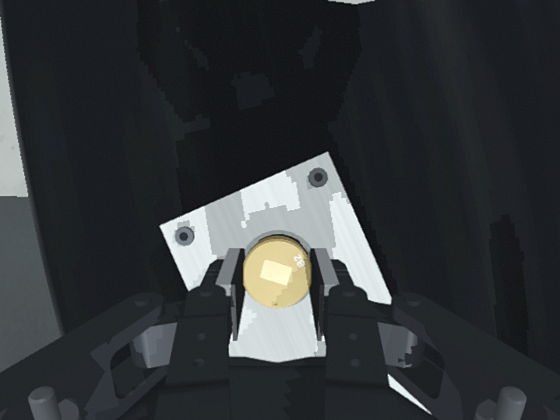

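{"fn": "move_arm", "kwargs": {"steps": [-0.5,0,0,-0.1,0,0,0,-0.5,0,0,-0.1,0,0,0,-0.5,0,0,-0.1,0,0,0,-0.5,0,0,0,0,0,0]}}

```text
t: 13.3
eef_pos: [0.4677, -0.0165, 0.0657]
tool_rot: [-0.081, 0.775, 0.618, 0.101]
contact_force: [-2.6, -0.7, 9.3]
gripper_width: 0.327
```

Run:
```python
from st import *
st()
```

```text
t 13.3 eef [ 0.4677 -0.0165  0.0657] F [-2.6 -0.7  9.3] g 0.327 pt [ 0.4688 -0.0115  0.0338]
```

Run:
```python
from st import *
crop('scene',(.468,-.011,.05),'s15.png',35,45);crop('side',(.468,-.011,.05),'d15.png',35,45)
save(cam('wrist'),'w15.png'); st()
```

```text
t 13.45 eef [ 0.4677 -0.0165  0.0657] F [-2.2 -0.5  9. ] g 0.328 pt [ 0.4689 -0.0115  0.0339]
```

View pics/s15.png

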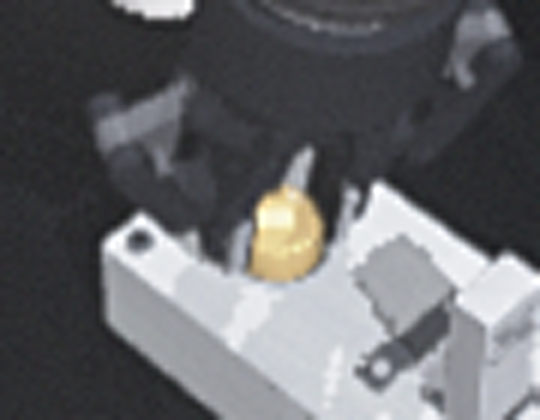

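View pics/d15.png

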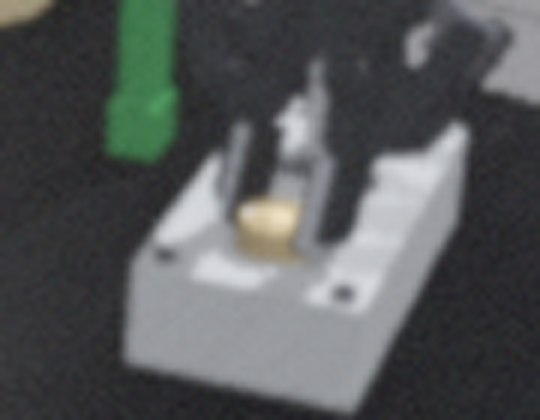

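View pics/w15.png

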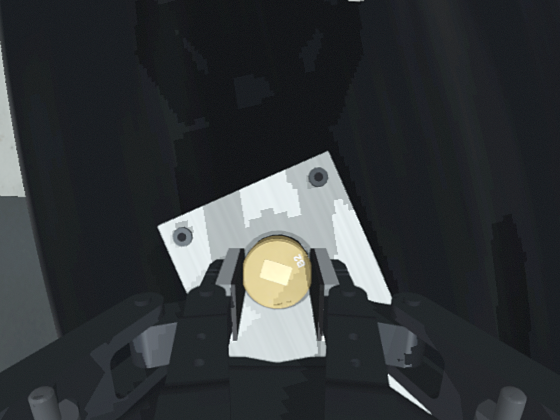

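{"fn": "move_arm", "kwargs": {"steps": [-0.5,0,0,0.1,0,0,0,-0.5,0,0,0,0,0,0,0,0,0,0,0,0,0,0,0,0,0,0,0,0,0,0,0,0,0,0,0,0,0,0,0.5,0,0,0,0,0,0,2,0,0,0,0,0,0,3,0,0,0]}}

```text
t: 14.25
eef_pos: [0.4665, -0.0163, 0.121]
tool_rot: [-0.082, 0.775, 0.618, 0.1]
contact_force: [-0.3, 0.6, 1.0]
gripper_width: 0.502
```

Run:
```python
from st import *
crop('scene',(.468,-.011,.05),'s16.png',35,45);crop('side',(.468,-.011,.05),'d16.png',35,45)
save(cam('wrist'),'w16.png'); st()
```

```text
t 14.4 eef [ 0.4689 -0.0167  0.1229] F [-0.5 -0.4 -0.2] g 0.5 pt [ 0.4701 -0.0118  0.091 ]
```

View pics/s16.png

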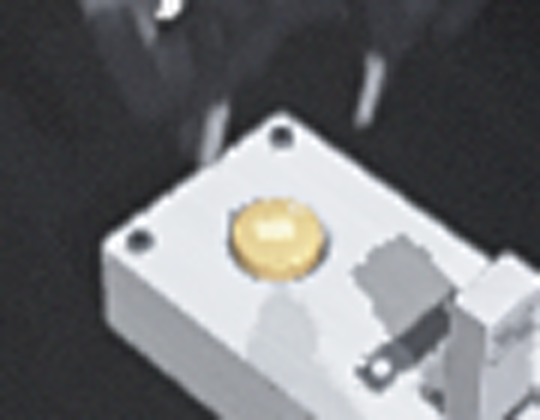

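View pics/d16.png

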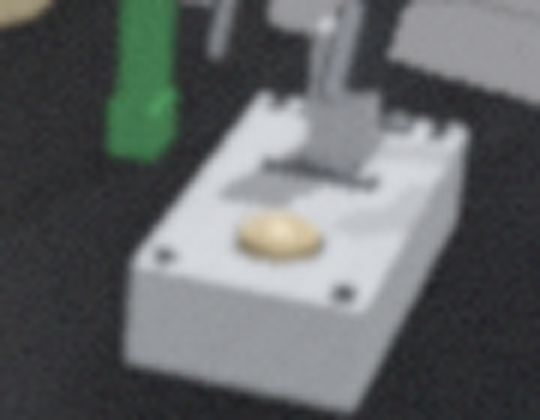

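View pics/w16.png

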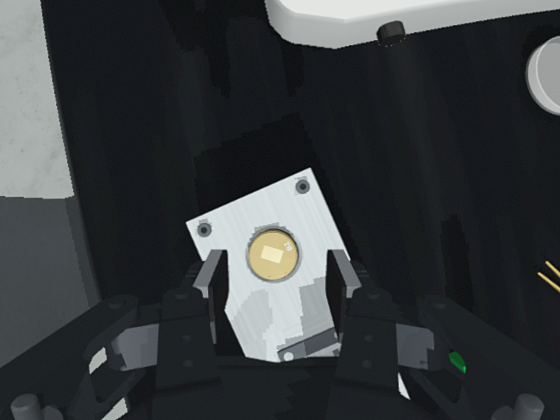

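{"fn": "move_arm", "kwargs": {"steps": [-1,0,0.25,0,-7.25,1.65,0,-1,0,0.25,0,-7.25,1.65,0,-1,0,0,0,0,0,-8.4,-1,0,0,0,0,0,-8.4,-1,0,0,0,0,0,-8.4,-1,0,0,0,0,0,-8.4,-1,0,0,0,0,0,-8.4,-1,0,0,0,0,0,-8.4]}}

```text
t: 15.2
eef_pos: [0.4669, -0.0116, 0.1204]
tool_rot: [-0.0, 0.974, 0.228, 0.0]
contact_force: [-0.0, 0.1, 0.7]
gripper_width: 0.001
```

{"fn": "move_arm", "kwargs": {"steps": [-1,0,0,0,0,0,-8.4,-1,0,0,0,0,0,-8.4,-1,0,0,-1.5,0,0,0,-1,0,0,-1.5,0,0,0,-1,0,0,0,0,0,0,-1,0,0,0,0,0,0]}}

```text
t: 15.8
eef_pos: [0.467, -0.0115, 0.0908]
tool_rot: [-0.0, 0.996, 0.087, 0.0]
contact_force: [0.4, -0.5, 0.6]
gripper_width: -0.002
```

Run:
```python
from st import *
o,M=st([0,0,.025]);print(M.round(3),o['q'].round(2))
crop('scene',(.468,-.011,.05),'s17.png',35,45);crop('side',(.468,-.011,.05),'d17.png',35,45)
save(cam('wrist'),'w17.png'); st([0,0,.025])
```

```text
t 15.8 eef [ 0.467  -0.0115  0.0908] F [ 0.4 -0.5  0.6] g -0.002 pt [ 0.467  -0.0115  0.0658]
[[ 0.985  0.173  0.001]
 [ 0.173 -0.985  0.   ]
 [ 0.001 -0.    -1.   ]] [ 0.13  0.4  -0.28  2.16  0.19  0.6  -1.69]
t 15.95 eef [ 0.4679 -0.0115  0.0916] F [ 0.4 -0.4 -0.1] g 0.002 pt [ 0.4679 -0.0115  0.0666]
```

View pics/s17.png

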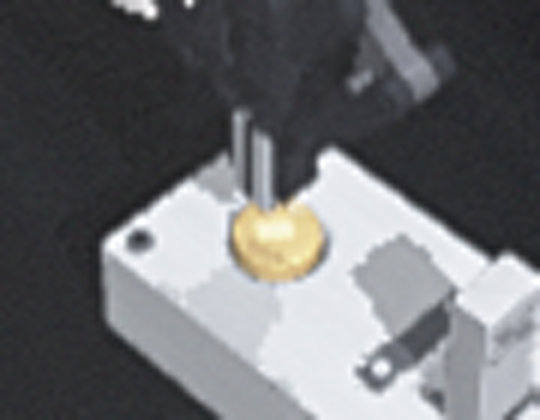

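View pics/d17.png

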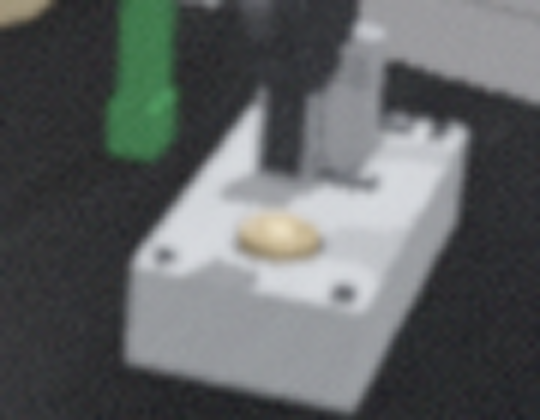

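View pics/w17.png

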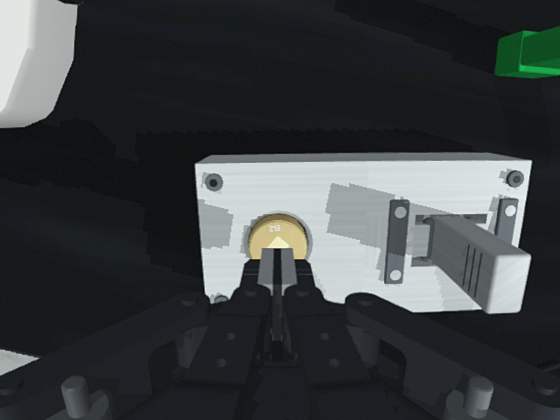

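{"fn": "move_arm", "kwargs": {"steps": [-1,0,0,-1,0,0,0,-1,0,0,-0.6,0,0,0,-1,0,0,-0.2,0,0,0,-1,0,0,-0.2,0,0,0,-1,0,0,-0.1,0,0,0,-1,0,0,0,0,0,0]}}

```text
t: 16.55
eef_pos: [0.4676, -0.0115, 0.0701]
tool_rot: [-0.0, 0.996, 0.087, 0.001]
contact_force: [0.6, 0.4, -0.5]
gripper_width: -0.001
```

Run:
```python
from st import *
o,M=st([0,0,.025])
```

```text
t 16.55 eef [ 0.4676 -0.0115  0.0701] F [ 0.6  0.4 -0.5] g -0.001 pt [ 0.4676 -0.0115  0.0451]
```

{"fn": "move_arm", "kwargs": {"steps": [-1,0,0,-0.1,0,0,0,-1,0,0,-0.1,0,0,0,-1,0,0,-0.1,0,0,0,-1,0,0,-0.1,0,0,0]}}

```text
t: 16.95
eef_pos: [0.4677, -0.0115, 0.0662]
tool_rot: [-0.0, 0.996, 0.087, 0.001]
contact_force: [-0.7, -0.3, 3.5]
gripper_width: 0.005
```

Run:
```python
from st import *
o,M=st([0,0,.025])
```

```text
t 16.95 eef [ 0.4677 -0.0115  0.0662] F [-0.7 -0.3  3.5] g 0.005 pt [ 0.4677 -0.0115  0.0412]
```

{"fn": "move_arm", "kwargs": {"steps": [-1,0,0,-0.1,0,0,0,-1,0,0,-0.1,0,0,0,-1,0,0,-0.1,0,0,0,-1,0,0,-0.1,0,0,0,-1,0,0,0,0,0,0]}}

```text
t: 17.45
eef_pos: [0.4679, -0.0115, 0.0646]
tool_rot: [0.001, 0.996, 0.087, 0.001]
contact_force: [-10.4, -0.3, 40.2]
gripper_width: -0.0
```

Run:
```python
from st import *
o,M=st([0,0,.025])
crop('scene',(.468,-.011,.05),'s18.png',35,45);crop('side',(.468,-.011,.05),'d18.png',35,45)
```

```text
t 17.45 eef [ 0.4679 -0.0115  0.0646] F [-10.4  -0.3  40.2] g -0.0 pt [ 0.4679 -0.0115  0.0396]
```

View pics/s18.png

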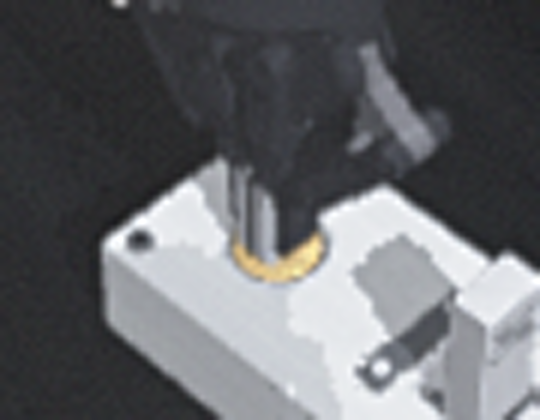

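View pics/d18.png

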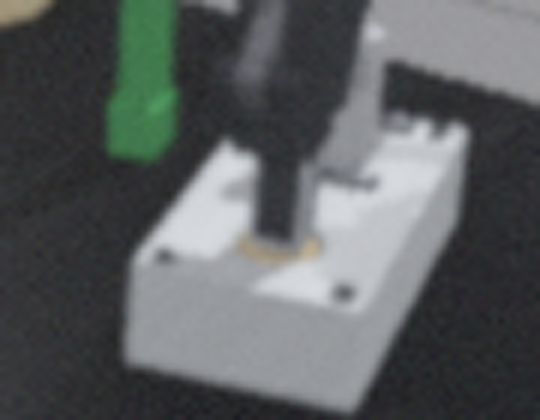

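{"fn": "move_arm", "kwargs": {"steps": [-1,0,0,0.3,0,0,0,-1,0,0,2,0,0,0,-1,0,0,3,0,0,0,-1,0,0,3,0,0,0,-1,0,0,0,0,0,0]}}

```text
t: 18.05
eef_pos: [0.4699, -0.0114, 0.1482]
tool_rot: [0.0, 0.996, 0.086, 0.004]
contact_force: [0.7, 1.0, 0.0]
gripper_width: 0.003
```

Run:
```python
from st import *
o,M=st([0,0,.025])
crop('scene',(.468,-.011,.05),'s19.png',35,45);crop('side',(.468,-.011,.05),'d19.png',35,45);save(cam('wrist'),'w19.png')
```

```text
t 18.05 eef [ 0.4699 -0.0114  0.1482] F [0.7 1.  0. ] g 0.003 pt [ 0.4701 -0.0114  0.1232]
```

View pics/s19.png

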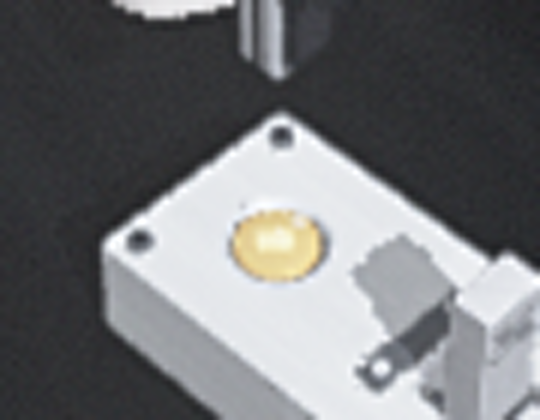

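View pics/d19.png

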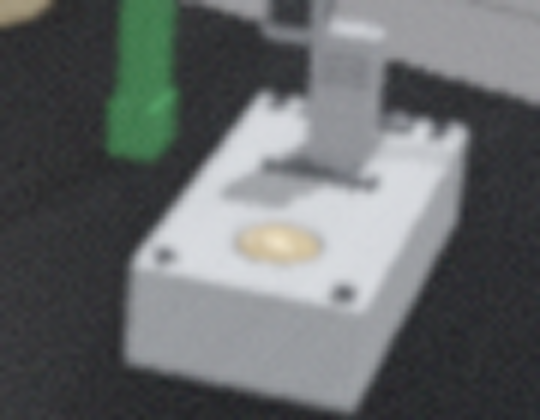

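View pics/w19.png

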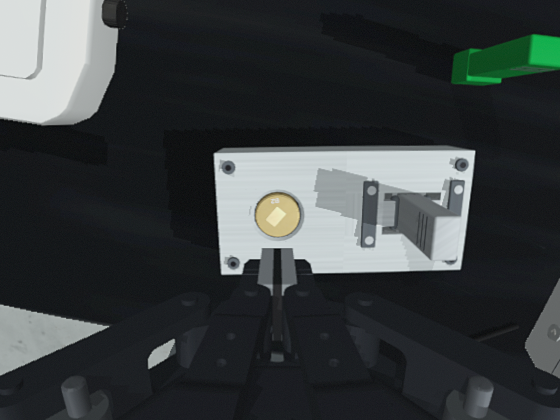

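Run:
```python
from st import *
r=cam('wrist'); o,M=st([0,0,.025]);print(M.round(4))
g=cv2.cvtColor(r['pixels'],cv2.COLOR_RGB2GRAY)
# screws
import itertools
for (c,w) in [(228,167),(461,164),(233,263)]:
    print(back(r,c,w,.043))
# edge top of holder: subpixel by column, bottom boundary of bright
pts=[]
for c in range(235,460,5):
    col=g[140:180,c].astype(float); i=np.argmax(np.diff(col)); pts.append((c,140+i))
P=np.array(pts);print(np.polyfit(P[:,0],P[:,1],1))
W=np.array([back(r,*p,.04)[:2] for p in pts]); k=np.polyfit(W[:,1],W[:,0],1);print('yaw from far edge',np.degrees(np.arctan(-k[0])),np.std(W[:,0]-np.polyval(k,W[:,1])))
for q,z in [('block_grip',.076),('block_pocket',.04),('round_pocket',.04)]:
    for d in models.place_of('wrist',q)[:2]:
        p=d['position'];print(q,d['score'],p,back(r,p[1],p[0],z))
px=r['pixels'][:,:,::-1]; cv2.imwrite('pics/w20.png',cv2.resize(px[140:280,330:490],None,fx=4.5,fy=4,interpolation=cv2.INTER_CUBIC))
c=np.array([.4766,-.0551]);
for y in(10.5,):
    a=np.radians(y);R2=np.array([[np.cos(a),-np.sin(a)],[np.sin(a),np.cos(a)]])
    for s in itertools.product((-12.75,12.75),(-52.5,-37.5)):
        w=c+R2@np.array(s)/1000; print(s,proj(r,[(*w,.0915)]).round(1))
```

```text
t 18.25 eef [ 0.4668 -0.0117  0.1442] F [ 0.3 -0.1  0.1] g -0.003 pt [ 0.4668 -0.0117  0.1192]
[[ 9.850e-01  1.724e-01  5.000e-04]
 [ 1.724e-01 -9.850e-01  3.000e-04]
 [ 5.000e-04 -3.000e-04 -1.000e+00]]
[0.49516945 0.0256948  0.043     ]
[ 0.52350908 -0.12113458  0.043     ]
[0.43090562 0.01340029 0.043     ]
[-1.59683794e-02  1.54086869e+02]
yaw from far edge 11.175163302255534 0.0007866922478573178
block_grip 0.86 [224.2, 432.1] [ 0.48855025 -0.09629497  0.076     ]
block_grip 0.71 [57.7, 534.1] [ 0.587175   -0.12761437  0.076     ]
block_pocket 0.86 [210.3, 411.6] [ 0.48731926 -0.09833088  0.04      ]
(-12.75, -52.5) [[458.1 262.4]]
(-12.75, -37.5) [[431.4 263.1]]
(12.75, -52.5) [[464.3 217.3]]
(12.75, -37.5) [[436.8 217.6]]
```

View pics/w20.png

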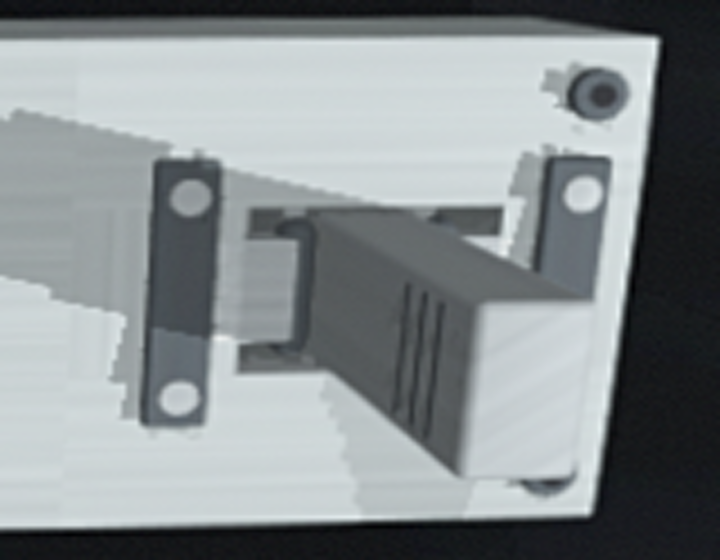

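{"fn": "move_arm", "kwargs": {"newtons": 60, "steps": [0.1,0.5,-2.2,0,0,0,0.8,0.1,0.5,-2.2,0,0,0,0,0.1,0.5,-2.2,0,0,0,0,0.1,0.35,-2.15,0,0,0,0,0.1,0,0,0,0,0,0,0.1,0,0,0,0,0,0]}}

```text
t: 19.0
eef_pos: [0.4856, -0.0989, 0.1445]
tool_rot: [-0.0, 0.996, 0.093, 0.001]
contact_force: [-0.3, 0.4, 0.7]
gripper_width: 0.549
```

Run:
```python
from st import *
r=cam('wrist'); o,M=st([0,0,.025]);save(r,'w21.png')
px=r['pixels'][:,:,::-1]; cv2.imwrite('pics/w21z.png',cv2.resize(px[180:300,200:360],None,fx=5,fy=5,interpolation=cv2.INTER_CUBIC))
```

```text
t 19.05 eef [ 0.4856 -0.0982  0.1446] F [ 0.7  0.7 -0.7] g 0.549 pt [ 0.4857 -0.0982  0.1196]
```

View pics/w21.png

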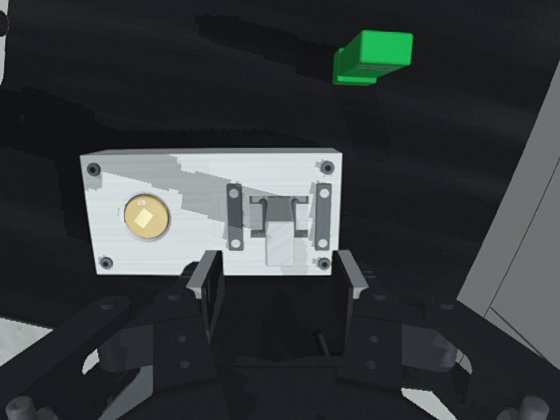

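View pics/w21z.png

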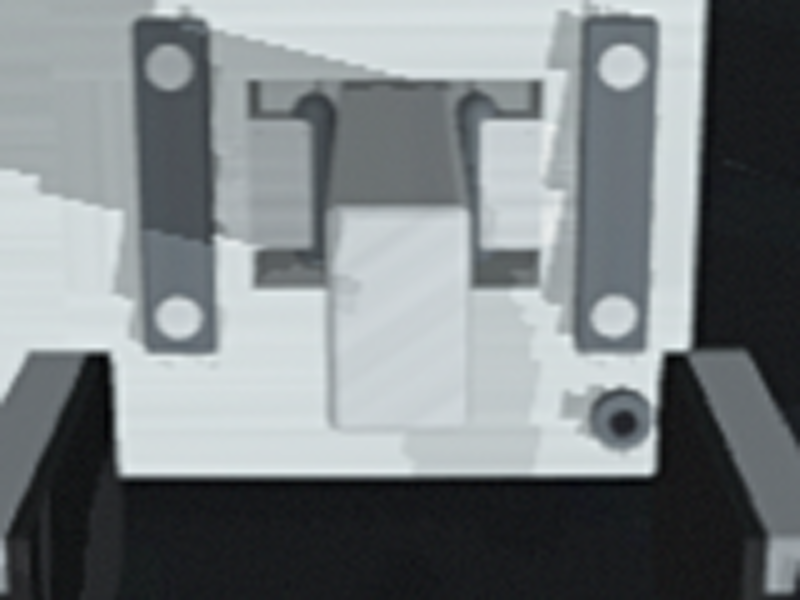

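{"fn": "move_arm", "kwargs": {"steps": [0.1,0,-0.08,-2,0,0,0,0.1,0,0,-2,0,0,0,0.1,0,0,-1.5,0,0,0,0.1,0,0,-0.75,0,0,0,0.1,0,0,0,0,0,0]}}

```text
t: 19.55
eef_pos: [0.4853, -0.0987, 0.0818]
tool_rot: [-0.001, 0.996, 0.094, 0.0]
contact_force: [0.3, -0.3, 0.0]
gripper_width: 0.547
```

Run:
```python
from st import *
r=cam('wrist'); o,M=st([0,0,.006]);save(r,'w22.png');crop('side',(.485,-.099,.07),'d22.png',35,45)
```

```text
t 19.6 eef [ 0.4859 -0.099   0.0826] F [-0.  -0.3  0.4] g 0.551 pt [ 0.4859 -0.099   0.0766]
```

View pics/w22.png

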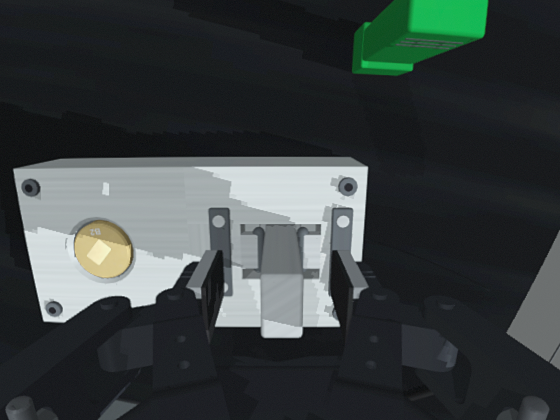

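View pics/d22.png

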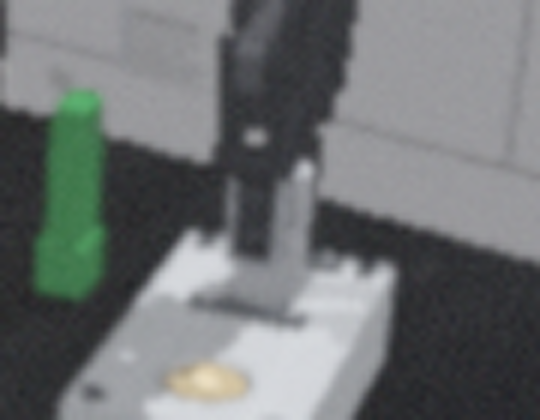

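{"fn": "move_arm", "kwargs": {"newtons": 60, "steps": [0.1,0,-0.05,0,0,0,0,-1,0,0,0,0,0,0,-1,0,0,0,0,0,0,-1,0,0,0,0,0,0,-1,0,0,0,0,0,0,-1,0,0,0,0,0,0]}}

```text
t: 20.25
eef_pos: [0.4864, -0.1004, 0.0832]
tool_rot: [-0.0, 0.996, 0.093, 0.002]
contact_force: [-0.9, 0.2, 6.7]
gripper_width: 0.168
```

Run:
```python
from st import *
r=cam('wrist'); o,M=st([0,0,.006]);print(o['torque']);save(r,'w23.png')
```

```text
t 20.3 eef [ 0.4865 -0.1004  0.0832] F [-0.8 -1.1  6.3] g 0.167 pt [ 0.4865 -0.1004  0.0772]
[ 0.02836191  0.25574656 -0.01132487]
```

View pics/w23.png

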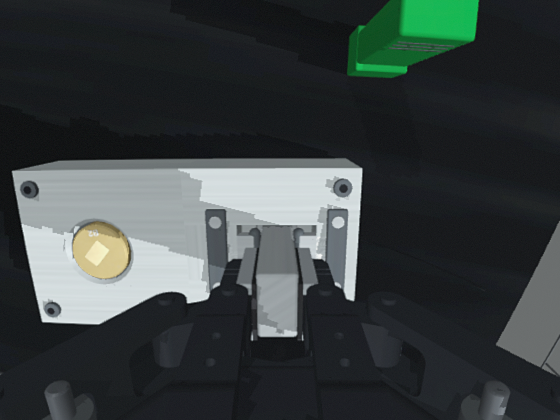

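{"fn": "move_arm", "kwargs": {"steps": [-1,-0.056,0.295,0.03,-2.25,-0.43,0,-1,-0.056,0.295,0.02,-2.25,-0.43,0,-1,-0.056,0.295,0.02,-2.25,-0.43,0]}}

```text
t: 20.6
eef_pos: [0.4849, -0.0925, 0.0837]
tool_rot: [0.061, 0.994, 0.093, 0.008]
contact_force: [1.9, -4.7, -3.8]
gripper_width: 0.163
```

Run:
```python
from st import *
o,M=st([0,0,.006]);print(o['torque'],np.degrees(np.arccos(-M[2,2])),M[:,2])
```

```text
t 20.6 eef [ 0.4849 -0.0925  0.0837] F [ 1.9 -4.7 -3.8] g 0.163 pt [ 0.485  -0.0932  0.0777]
[-0.62567009 -0.30722428  0.02494693] 7.017260041643569 [ 0.0262453  -0.11931591 -0.99250939]
```

{"fn": "move_arm", "kwargs": {"steps": [-1,-0.056,0.295,0.01,-2.25,-0.43,0,-1,-0.025,0.13,0,-1,-0.2,0,-1,0,0,0,0,0,0,-1,0,0,0,0,0,0]}}

```text
t: 21.0
eef_pos: [0.4841, -0.0882, 0.0837]
tool_rot: [0.089, 0.992, 0.093, 0.01]
contact_force: [0.7, -4.3, 0.2]
gripper_width: 0.168
```

Run:
```python
from st import *
o,M=st([0,0,.006]);print(o['torque'],np.degrees(np.arccos(-M[2,2])),M[:,2])
r=cam('wrist');save(r,'w24.png');crop('scene',(.485,-.099,.06),'s24.png',40,50)
```

```text
t 21.0 eef [ 0.4841 -0.0882  0.0837] F [ 0.7 -4.3  0.2] g 0.168 pt [ 0.4843 -0.0892  0.0778]
[-0.83135534 -0.38763913  0.07781062] 10.262674122957135 [ 0.03640252 -0.17440262 -0.98400131]
```

View pics/w24.png

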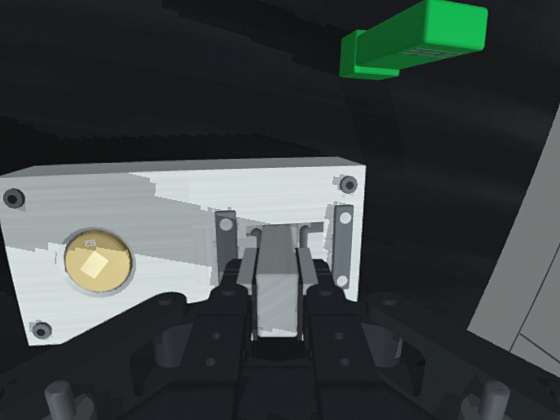

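View pics/s24.png

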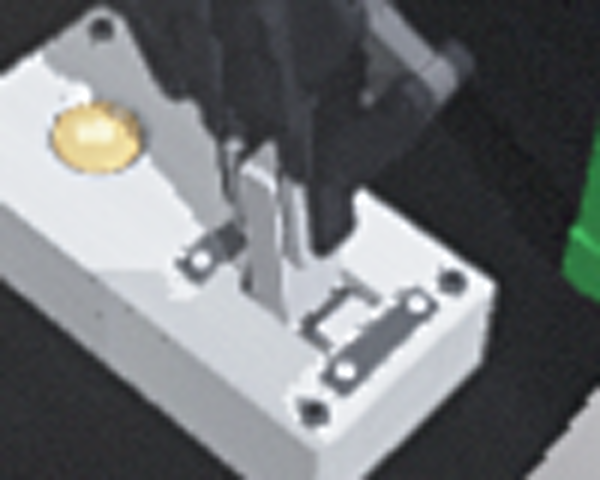

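{"fn": "move_arm", "kwargs": {"steps": [-1,0.053,-0.271,-0.01,2.24,0.43,0,-1,0.053,-0.271,-0.01,2.24,0.43,0,-1,0.053,-0.271,-0.02,2.24,0.43,0,-1,0.053,-0.271,0,2.24,0.43,0,-1,0.053,-0.271,0,2.24,0.43,0,-1,0.053,-0.271,0.02,2.24,0.43,0,-1,0.053,-0.271,0.02,2.24,0.43,0]}}

```text
t: 21.8
eef_pos: [0.4874, -0.1063, 0.0837]
tool_rot: [-0.051, 0.994, 0.093, -0.003]
contact_force: [-0.3, -1.9, -2.5]
gripper_width: 0.171
```

Run:
```python
from st import *
o,M=st([0,0,.006]);print(o['torque'],np.degrees(np.arccos(-M[2,2])),M[:,2])
p=o['eef_pos']+M[:,2]*(o['eef_pos'][2]-.037)/-M[2,2];print(p, (p[:2]-[.4865,-.1004])@[-.187,.982])
```

```text
t 21.8 eef [ 0.4874 -0.1063  0.0837] F [-0.3 -1.9 -2.5] g 0.171 pt [ 0.4873 -0.1057  0.0777]
[-0.92335551 -0.15284023  0.07965177] 5.891477488136634 [-0.01634115  0.10133546 -0.9947181 ]
[ 0.48663978 -0.10152572  0.037     ] -0.0011315949122858852
```

{"fn": "move_arm", "kwargs": {"steps": [-1,0.05,-0.25,0.01,2.24,0.43,0,-1,0.05,-0.25,0,2.24,0.43,0,-1,0.02,-0.1,0,0.6,0.1,0,-1,0,0,0,0,0,0]}}

```text
t: 22.2
eef_pos: [0.4886, -0.1126, 0.0836]
tool_rot: [-0.095, 0.991, 0.092, -0.008]
contact_force: [0.2, -3.7, 0.5]
gripper_width: 0.166
```

Run:
```python
from st import *
o,M=st([0,0,.006]);print(o['torque'],np.degrees(np.arccos(-M[2,2])),M[:,2])
p=o['eef_pos']+M[:,2]*(o['eef_pos'][2]-.037)/-M[2,2];print(p, (p[:2]-[.4865,-.1004])@[-.187,.982])
r=cam('wrist');save(r,'w25.png');crop('scene',(.485,-.099,.06),'s25.png',40,50);crop('side',(.485,-.099,.06),'d25.png',40,50)
```

```text
t 22.2 eef [ 0.4886 -0.1126  0.0836] F [ 0.2 -3.7  0.5] g 0.166 pt [ 0.4884 -0.1115  0.0777]
[-0.89248846 -0.12300623 -0.02606764] 10.94476309261964 [-0.03269425  0.1870264  -0.98181068]
[ 0.48709092 -0.10374703  0.037     ] -0.0033972902143572323
```

View pics/w25.png

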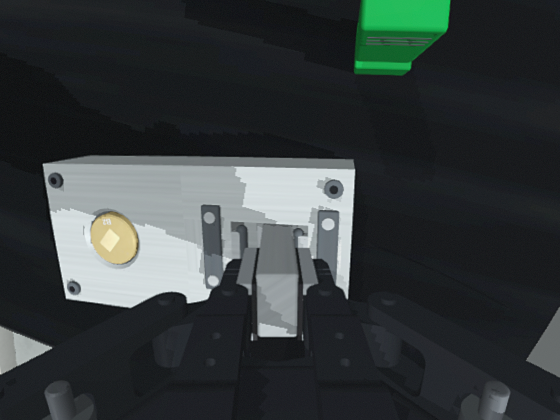

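View pics/s25.png

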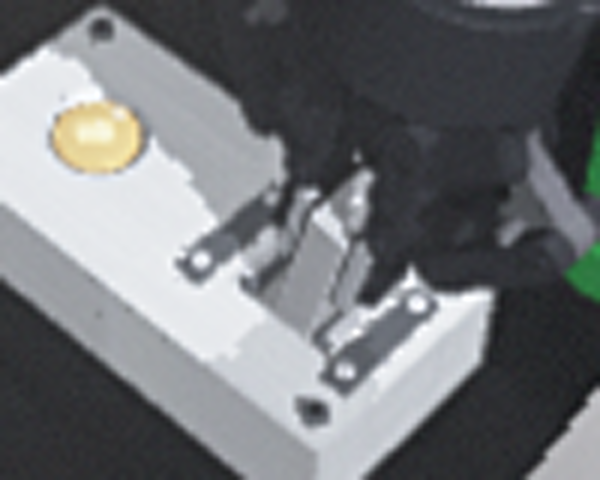

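View pics/d25.png

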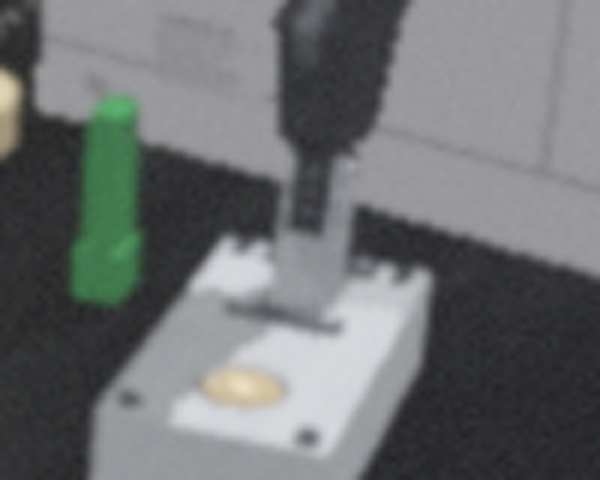

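{"fn": "move_arm", "kwargs": {"steps": [-1,-0.053,0.305,0,-2.68,-0.51,0,-1,-0.053,0.305,0,-2.68,-0.51,0,-1,-0.053,0.305,0,-2.68,-0.51,0,-1,-0.053,0.305,0,-2.68,-0.51,0,-1,0,0,0.2,0,0,0,-1,0,0,0.3,0,0,0,-1,0,0,0.3,0,0,0,-1,0,0,0,0,0,0]}}

```text
t: 23.15
eef_pos: [0.4863, -0.0995, 0.0918]
tool_rot: [-0.001, 0.996, 0.094, 0.001]
contact_force: [0.8, -0.7, -1.4]
gripper_width: 0.168
```

Run:
```python
from st import *
o,M=st([0,0,.006]);print(o['torque'],np.degrees(np.arccos(-M[2,2])),M[:,2])
r=cam('wrist');save(r,'w26.png');crop('scene',(.485,-.099,.06),'s26.png',40,50)
```

```text
t 23.15 eef [ 0.4863 -0.0995  0.0918] F [ 0.8 -0.7 -1.4] g 0.168 pt [ 0.4863 -0.0995  0.0858]
[-0.02947915 -0.00344589  0.02367186] 0.16772010191020012 [ 0.0020937   0.0020458  -0.99999572]
```

View pics/s26.png

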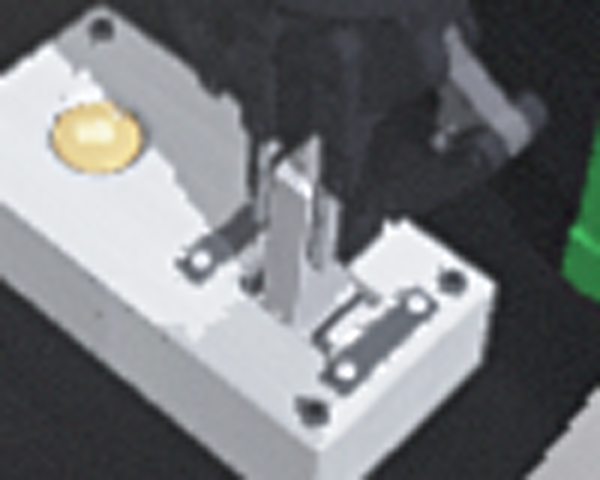

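View pics/w26.png

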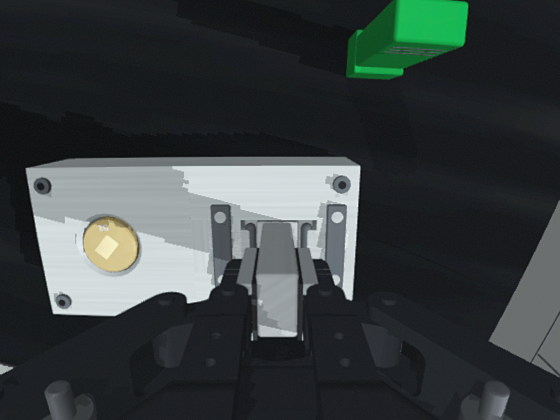

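{"fn": "move_arm", "kwargs": {"steps": [-1,0,0,0.5,0,0,0,-1,0,0,1,0,0,0,-1,0,0,1,0,0,0,-1,0,0,1,0,0,0,-1,0,0,1,0,0,0,-1,0,0,0.5,0,0,0,-1,0,0,0,0,0,0,-1,0,0,0,0,0,0]}}

```text
t: 24.05
eef_pos: [0.4862, -0.1, 0.1415]
tool_rot: [-0.0, 0.996, 0.094, 0.001]
contact_force: [-0.5, 0.4, -1.6]
gripper_width: 0.164
```

Run:
```python
from st import *
o,M=st([0,0,.077]);print(o['torque'],np.degrees(np.arccos(-M[2,2])),M[:,2])
crop('scene',(.485,-.099,.06),'s27.png',40,50);crop('side',(.485,-.099,.06),'d27.png',45,60);st([0,0,.077])
```

```text
t 24.05 eef [ 0.4862 -0.1     0.1415] F [-0.5  0.4 -1.6] g 0.164 pt [ 0.4864 -0.0999  0.0645]
[-0.00320739  0.01486605  0.01186153] 0.1336141147864276 [ 0.00202229  0.00116129 -0.99999728]
t 24.15 eef [ 0.4859 -0.1     0.1411] F [-0.2 -0.  -2.2] g 0.164 pt [ 0.486  -0.0998  0.0641]
```

View pics/s27.png

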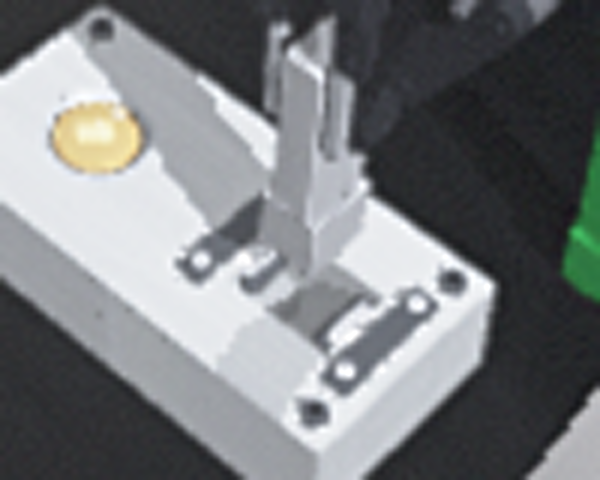

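View pics/d27.png

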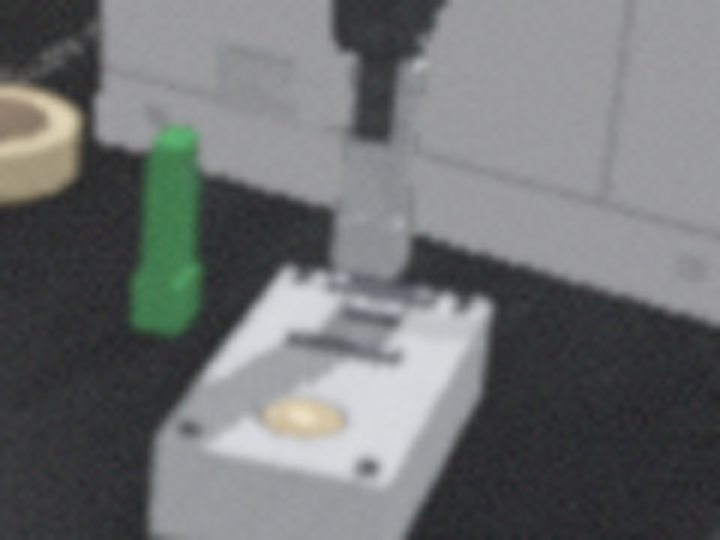

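The block hangs upright with its underside about 24 mm above the holder, and the mount looks flush. Handing in.

Run:
```python
from st import *
print(order.hand_in())
```

```text
the job is handed in; nothing more can be done
None
```

I put the large mount in the round pocket and pressed it flush. Then I rocked the block free of both keepers and handed in at about 24 s of the 72 s, still holding it above its pocket. The hand-in gave no verdict, so everything below comes from my own measurements.

- **Mount:** The pale yellow mount measured about 32 mm across and the green one about 25.5 mm, so I took the yellow one, metal face up. I tilted the tool 15° to stay clear of the microscope eyepieces, lowered the mount into the pocket and released it. I pressed it down with closed fingers until the force reached 40 N, with the fingertips at the holder's top. It looked flush and level in all three camera views afterwards.
- **Block:** I gripped it at 60 N and leaned it about 10° towards the round pocket, then about 11° the other way. The pictures and the geometry both put each keeper about 3.5 to 4 mm back. It then lifted with only its own weight on the wrist (about 2 N).
- **Final state:** The block was upright within 0.2° and its underside was about 24 mm above the holder's top. It was over its pocket and touching nothing.

**Checks that disagreed or were not made:**
- During the second lean, the sideways force and moment did not change sign as I expected. I judged the far keeper from the wrist picture and from the block lifting freely.
- While the mount was gripped, it looked 4 to 5% smaller in the wrist camera than my model predicted. It still went in without trouble.
- The 40 N press is right at the limit set for the arm and gripper body. Only the fingertips were touching, so I expect it passes.
- I did not re-measure the small mount, the dish or the tweezers at the end. I saw no sign that the arm touched them.

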